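# Put the flat comb into the UV steriliser and start it

## Task

Put the flat steel comb away to be sterilised: it is too thin to pick off the steel bench, so push it flat along the bench until more than half of its blue handle sticks out over the bench's left edge (do not let it fall), then take it by the handle and lift it. Lay it flat in the open drawer of the steriliser without dropping it, push the drawer fully shut, and then turn the timer clockwise until its white pointer stands in the green band. Leave the clippers, the bowl and the bandage roll where they are.

Things in the scene. Friction and masses are not known exactly. Their poses are not given: they have to be found in the camera images.
- bench_edge (a point): A point on the left (+y) edge of the brushed-steel bench top, at surface height. The edge is a straight line along world x at y = 0.300 m, always the same; the top is 35 mm thick and beyond it (larger y) is free air.
- comb: Loose flat rigid comb, 3 mm thick, 185 mm long, about 110 g, lying on the bench. Origin mid-length, on the underside; x lengthwise to the handle's end, z up. x -92.5 to 7.5 mm: steel toothed head 42 mm wide (contact outline solid); 7.5 to 92.5 mm: blue flat handle 28 mm wide. Centre of mass at x = -9 mm. Starts wholly on the bench, handle pointing to the left edge within 15 degrees.
- comb_grip (a point): Middle of the comb's blue handle, on the underside, 50 mm from the comb's origin along its x and 42.5 mm from the handle's end. When it is beyond the bench edge, more than half of the handle sticks out. Axes as the comb's.
- comb_handle_end (a point): End of the comb's handle, 92.5 mm from the origin along the comb's +x, on the underside.
- comb_tail (a point): Middle of the other, toothed end of the comb (a straight end 42 mm wide, 3 mm high), 92.5 mm from the origin along the comb's -x, on the underside: the end to push against.
- steriliser: White UV steriliser box fixed on the bench right (-y) of the comb: 270 mm deep (x), 270 wide (y), 90 high; place and yaw vary. Origin: centre of its underside. Its front, with the drawer, faces its own -x, roughly to the robot. Drawer with dark blue window and steel bar handle; timer dial on top near the front.
- drawer (a joint): Opening of the drawer in m, along the box's -x: 0 = fully shut (panel against the box), at most 0.175. Starts 0.140 to 0.165 open and stays where it is left (2 N of friction, no latch).
- drawer_floor (a point): Centre of the drawer's inner floor, on its upper face, 20 mm above the bench; moves with the drawer; axes as the box's. Tray inside x +-118, y +-116 mm, walls 40 mm high. Front panel 12 mm thick, outer face at x = -134.5 mm, top 62 mm above this floor. The box's front edge is at x = drawer opening - 122.5 mm: only the part before it is open above.
- drawer_handle (a point): Middle of the drawer's bar handle: a round steel bar 120 mm long along the drawer's y, about 10 mm thick, its centre line 35 mm in front of the front panel's outer face and 68 mm above the bench. Moves with the drawer.
- timer (a joint): Angle of the timer knob in rad, growing clockwise seen from above. At 0 the white pointer points to the box's own -x (front), at 1.57 to its +y (left seen from the robot). The printed green band is centred at 1.40, from 1.29 to 1.51. Starts between 0 and 0.5, range 0 to 4.2, no detents and no stop at the band; stays where it is left (friction 0.04 N m).
- timer_grip (a point): On the timer's axis (88 mm in front of the box's centre), at gripping height, 127 mm above the bench. The knob's grip is a black bar 42 mm long, 14 mm wide, from 102 to 134 mm above the bench, on a disc of 44 mm diameter. This frame turns with the knob: bar along its x, pointer on its -x half.
- clippers: Bystander: blue electric hair clippers lying on the bench, 175 mm long, 46 mm wide, 36 mm high; origin under its body on the bench, x along its length towards the blade. Not to be moved.
- bowl: Bystander: open steel bowl, 110 mm across the rim, 45 mm high; origin at the centre of its underside. Not to be moved.
- bandage: Bystander: upright roll of grey bandage, 72 mm diameter, 50 mm high; origin at the centre of its underside. Not to be moved.

How it is judged:
By the outcome, as a careful person would: the job done as asked, in the order asked, and still so for the second after the job is handed in, with the robot touching nothing.
It also fails if it takes over 72 s, if anything falls off the work surface, if the arm or the gripper's body presses on something with over 40 N, if the wrist force passes 120 N, or if a joint passes its speed limit or range.

## Robot

A 6-joint arm with a two-finger parallel gripper is mounted at the origin on the work surface. World frame = base frame: x ahead of the robot, y to its left, z up, the work surface at z = 0. Lengths are in m, angles in rad, forces in N, time in s.
With the tool pointing down it reaches from about 0.325 to 0.925 m from the base axis. Payload 3.1 kg.
Tool frame: the origin (TCP) lies on the centre line of the jaws, within the pads' length; the fingertips stand ahead of it and the grasp point (between the pads) lies 5 mm behind it (arm.tips_ahead is the z of the fingertips in the tool frame, in m); z points along the fingers, y is the line along which they close (so a half turn about z gives the same grasp; the last joint's range is limited). The gripper opens to 85 mm and grips with 20 to 120 N. Pads are 22 mm wide; open, the fingers measure 114 mm over their backs; the gripper's body (76 mm by 85 mm) begins 54 mm behind the grasp point. The pads swing forward as they close: fully open they stand 13 mm farther back than shut.
Start: joints at [-1.422, 0.217, 1.613, -0, 1.311, -0.112], TCP at [0.161, -0.604, 0.224] pointing down, gripper open.
Joint ranges: [-2.75, 2.75], [-0.78, 2.1], [0.31, 2.55], [-1.13, 4.27], [0.13, 2.63], [-2.58, 2.58]. Speed limits (rad/s): [2.79, 2.79, 3.14, 3.14, 3.14, 3.14].

## Interface

Orientations are given as [roll, pitch, yaw] about the fixed x, y, z axes, in that order (R = Rz(yaw) Ry(pitch) Rx(roll)).
In Python, from plant import telemetry, eyes, sign_off, arm gives the robot as it stands.
- The arm moves only by the tool servo_tool, never from a script. Its argument "rows" is a list of rows, each an object of numbers: "ax", "ay", "az": the turn, a rotation vector about the tool's x, y, z in rad; "tx", "ty", "tz": the shift along the tool's x, y, z in cm; "jaw": the finger opening in cm, from 0 to 8.54. In form: [{"ax": .., "ay": .., "az": .., "tx": .., "ty": .., "tz": .., "jaw": ..}, ...]. A call has 1 to 10 rows; each row shifts and turns the commanded pose from where the row before left it, along the tool's axes as they then stand; what a row does not reach is not made up. A row lasts 1/12 s, in which the tool goes at most 41.7 mm and 7.16 degrees, less where a joint would pass 70% of its speed; a pose out of reach is approached as far as the arm can. A call is refused whole if a number of a shift passes 4.17 or a number of a turn 0.125, either way. A call with a gripper value outside its range is refused whole. The fingers move at their own pace and stop on an object; "force" is the grip in N (left out, the last holds). Time passes only in rows, so rows that do not move let the fingers close. It gives the time, the measured TCP pose, the force, the opening and the grip force at its end, in the units of the state.
- telemetry.sense(): the state, without advancing time (a new reading comes with each control period).
- eyes.camera(name): name is "scene" or "top" or "wrist"; returns the picture (480x640x3 uint8, red, green, blue); there is no depth.
- eyes.camera_params(name): a dict with "camera_matrix" (3x3 intrinsics, pixels), "k1" (the pictures are not rectified: a ray, as slopes to the right and down, at radius r is drawn at 1 + k1 r^2 times it, then the intrinsics apply), "world_to_cam" (4x4, takes a point from world to camera coordinates). Camera axes: x right, y up, looking along -z (the intrinsics and any distortion apply to the point x, -y, -z); pixel columns grow to the right and rows downward; lengths in m; the calibration is good to about 2 mm. A picture is of the moment at which its call begins: read the wrist's pose just before it. camera_params takes no time and is no camera call; for the wrist camera it gives the pose at the moment of the call.
- sign_off(): hands the job in; it is judged then, once.
The state is a dict: "time_s": time; "q": joint angles; "qvel": joint speeds; "tau": joint torques, N m; "tcp_pos": TCP position; "ee_rot": TCP orientation; "contact_force": force on the tool from outside, world axes, zero at the start; "ft_torque": the same for the moment, N m; "grip_width": finger opening in m; "grasp_force": force on a finger pad.
Only numpy, scipy, OpenCV 4.12 (cv2) and the standard library are available. Lean on these libraries where they do the work, as an engineer would, in place of code of your own. Each camera call takes 0.05 s, during which the arm holds its last target. There are 200 camera calls.

## Working session

There is one attempt and no reset: what is moved stays moved. The work goes in short steps, Python scripts to look and compute and a tool call to move; the robot and the scene stay as the last step left them, time stands still between calls to the robot, and variables do not carry over. Pictures are saved under pics/ and viewed, at most 10 in all, crops included, and the job is handed in when it is done.

Besides the shell and the picture viewer there is one more tool, called in YAML: its name, and indented under it one key for each argument. servo_tool: Moves the arm, as the interface text tells. Its arguments: {"type":"object","properties":{"rows":{"type":"array"},"force":{"type":"number"}},"required":["rows"]}

```bash
mkdir -p pics; ls; python3 - <<'E'
from plant import telemetry, eyes, arm
import cv2
s=telemetry.sense();print(s['time_s'],s['tcp_pos'],s['ee_rot'],s['grip_width'],arm.tips_ahead)
for n in ['top','scene']:
    cv2.imwrite(f'pics/{n}0.png',eyes.camera(n)[:,:,::-1]); p=eyes.camera_params(n); print(n,p)
E
```

```text
pics
0.0 [ 0.16104911 -0.60300636  0.22306247] [-3.13918589e+00 -2.71326470e-04  2.60791992e-01] 0.08532073880172132 0.014
top {'camera_matrix': array([[439.79078623,   0.        , 329.03464637],
       [  0.        , 439.79078623, 242.21148053],
       [  0.        ,   0.        ,   1.        ]]), 'k1': -0.11225298618961219, 'world_to_cam': array([[ 0.01662375, -0.9998531 , -0.00417557, -0.02918176],
       [ 0.98014076,  0.01547039,  0.19769866, -0.56683224],
       [-0.19760502, -0.00737914,  0.98025395, -0.81751043],
       [ 0.        ,  0.        ,  0.        ,  1.        ]])}
scene {'camera_matrix': array([[468.01074152,   0.        , 313.87284793],
       [  0.        , 468.01074152, 235.89558531],
       [  0.        ,   0.        ,   1.        ]]), 'k1': -0.006739591688678392, 'world_to_cam': array([[ 0.85515708,  0.51820856, -0.01289363, -0.45659548],
       [-0.37371874,  0.63357278,  0.67743623,  0.13490757],
       [ 0.35922231, -0.5744958 ,  0.7354685 , -1.14766943],
       [ 0.        ,  0.        ,  0.        ,  1.        ]])}
```

View pics/top0.png

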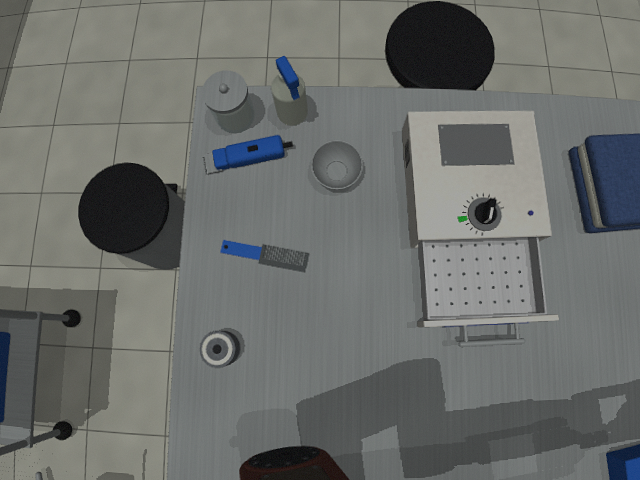

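View pics/scene0.png

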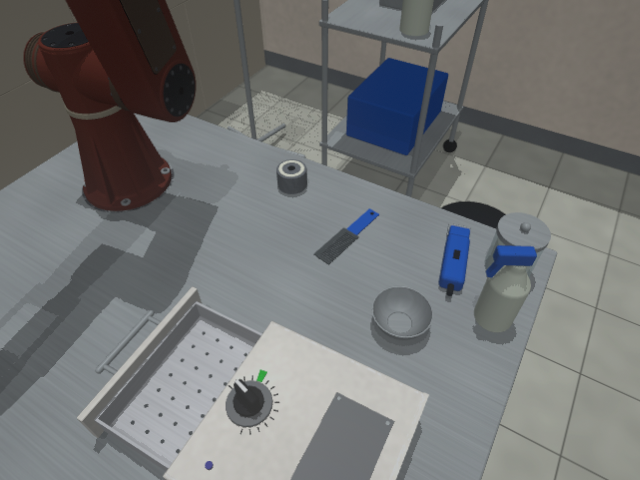

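The top view shows the comb (handle end 222,247, tail 307,262), the bowl (337,166), clippers (250,152), bandage (218,348), the box front edge at row ≈238, the drawer panel at (422,321)-(558,317), and the knob at about (485,212).

```bash
cat > h.py <<'E'
import numpy as np, cv2
from plant import telemetry, eyes, arm
from scipy.spatial.transform import Rotation as R
def ray(p,px):
    K=p['camera_matrix'];d=np.array([p['k1'],0,0,0,0.])
    u=cv2.undistortPoints(np.array([[px]],float),K,d,criteria=None)[0,0] if False else cv2.undistortPointsIter(np.array([[px]],float),K,d,None,None,(3,50,1e-9))[0,0]
    W=p['world_to_cam'];Rc=W[:3,:3];o=-Rc.T@W[:3,3]
    return o,Rc.T@np.array([u[0],-u[1],-1])
def at_z(p,px,z):
    o,d=ray(p,px);return (o+d*(z-o[2])/d[2])
def proj(p,X):
    c=p['world_to_cam']@np.append(X,1);x,y=c[0]/-c[2],-c[1]/-c[2];r=1+p['k1']*(x*x+y*y)
    return (p['camera_matrix']@[x*r,y*r,1])[:2]
def delta(pos,yaw,s=None):
    """shift (cm) in the current tool axes and turn about tool z to reach pos, pointing down, with yaw"""
    s=s or telemetry.sense();Rt=R.from_euler('xyz',s['ee_rot'])
    sh=Rt.inv().apply(np.array(pos)-s['tcp_pos'])*100
    tn=(Rt.inv()*R.from_euler('xyz',[np.pi,0,yaw])).as_rotvec()
    return np.round(sh,2),np.round(tn,3)
def shot(n,f,crop=None,k=1):
    p=eyes.camera_params(n);im=eyes.camera(n)[:,:,::-1]
    if crop: im=im[crop[1]:crop[3],crop[0]:crop[2]]
    cv2.imwrite('pics/'+f,cv2.resize(im,None,fx=k,fy=k,interpolation=cv2.INTER_CUBIC));return p
E
python3 - <<'E'
from h import *
p=eyes.camera_params('top')
for n,px,z in [('tailA',(309,254),.003),('tailB',(305,271),.003),('hA',(224,240),.003),('hB',(221,253),.003),('boxFL',(406,238),.09),('boxFR',(551,237),.09),('boxBL',(409,111),.09),('boxBR',(535,111),.09),('panL',(422,321),.082),('panR',(558,317),.082),('barL',(458,344),.068),('barR',(522,340),.068),('knob',(486,210),.12),('bowl',(337,166),.045),('band',(218,348),.05),('clipF',(213,160),.02),('clipB',(292,144),.02)]:
    print(n,np.round(at_z(p,px,z)[:2],4))
c=cv2.imread('pics/top0.png')[90:360,395:565]
cv2.imwrite('pics/box.png',cv2.resize(c,None,fx=2.2,fy=2.2,interpolation=cv2.INTER_CUBIC))
E
```

```text
tailA [0.5521 0.0221]
tailB [0.516  0.0295]
hA [0.5793 0.2042]
hB [0.5511 0.2088]
boxFL [ 0.5711 -0.1678]
boxFR [ 0.5779 -0.4573]
boxBL [ 0.839  -0.1805]
boxBR [ 0.8499 -0.4504]
panL [ 0.4141 -0.197 ]
panR [ 0.422 -0.464]
barL [ 0.3715 -0.2684]
barR [ 0.3787 -0.3949]
knob [ 0.6214 -0.3168]
bowl [ 0.7326 -0.0339]
band [0.3561 0.1917]
clipF [0.7537 0.2366]
clipB [0.7922 0.0649]
```

View pics/box.png

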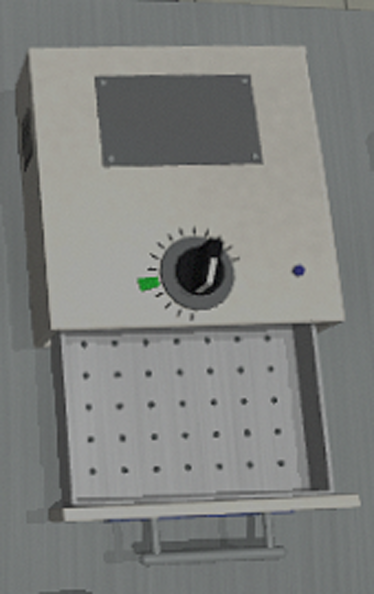

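The enlarged crop shows the box top corners (full-frame pixels about 417,240 / 551,236 / 408,111 / 534,111). The panel's front edge runs (424,326)-(558,319), and the pointer points to the front and slightly to the green side (about 0.4 rad).

```bash
python3 - <<'E'
from h import *
p=eyes.camera_params('top')
f=lambda a,b:(395+a/2.2,90+b/2.2)
for n,px,z in [('FL',f(48,330),.09),('FR',f(343,321),.09),('BL',f(29,47),.09),('BR',f(305,46),.09),('panfL',f(65,520),.082),('panfR',f(359,505),.082),('ptr0',f(214,258),.134),('ptr1',f(200,290),.134),('barL',f(146,563),.068),('barR',f(284,553),.068)]:
    print(n,np.round(at_z(p,px,z)[:2],4))
print(delta([.530,.001,.10],1.40)); print(delta([.530,.001,.10],.26))
E
```

```text
FL [ 0.5675 -0.1886]
FR [ 0.5801 -0.4573]
BL [ 0.8381 -0.1787]
BR [ 0.85   -0.4474]
panfL [ 0.4042 -0.2017]
panfR [ 0.4171 -0.464 ]
ptr0 [ 0.6229 -0.324 ]
ptr1 [ 0.5947 -0.3101]
barL [ 0.3679 -0.2748]
barR [ 0.376 -0.399]
(array([ 51.22, -48.83,  12.44]), array([-2.000e-03, -1.000e-03, -1.139e+00]))
(array([ 51.22, -48.83,  12.44]), array([-0.002, -0.   ,  0.001]))
```

servo_tool:
  rows:
    - {"tx": 2.84,"ty": -2.71,"tz": 0.69,"jaw": 2}
    - {"tx": 2.84,"ty": -2.71,"tz": 0.69,"jaw": 2}
    - {"tx": 2.84,"ty": -2.71,"tz": 0.69,"jaw": 2}
    - {"tx": 2.84,"ty": -2.71,"tz": 0.69,"jaw": 2}
    - {"tx": 2.84,"ty": -2.71,"tz": 0.69,"jaw": 2}
    - {"tx": 2.84,"ty": -2.71,"tz": 0.69,"jaw": 2}
    - {"tx": 2.84,"ty": -2.71,"tz": 0.69,"jaw": 2}
    - {"tx": 2.84,"ty": -2.71,"tz": 0.69,"jaw": 2}
    - {"tx": 2.84,"ty": -2.71,"tz": 0.69,"jaw": 2}

```text
$.rows[0]: bad value
```

servo_tool:
  rows:
    - {"tx": 2.84,"ty": -2.71,"tz": 0.69,"jaw": 2}
    - {"tx": 2.84,"ty": -2.71,"tz": 0.69,"jaw": 2}
    - {"tx": 2.84,"ty": -2.71,"tz": 0.69,"jaw": 2}
    - {"tx": 2.84,"ty": -2.71,"tz": 0.69,"jaw": 2}
    - {"tx": 2.84,"ty": -2.71,"tz": 0.69,"jaw": 2}
    - {"tx": 2.84,"ty": -2.71,"tz": 0.69,"jaw": 2}
    - {"tx": 2.84,"ty": -2.71,"tz": 0.69,"jaw": 2}
    - {"tx": 2.84,"ty": -2.71,"tz": 0.69,"jaw": 2}
    - {"tx": 2.84,"ty": -2.71,"tz": 0.69,"jaw": 2}

```text
$.rows[0]: bad value
```

servo_tool:
  rows:
    - {"az": -0.114}
    - {"az": -0.114}
    - {"az": -0.114}
    - {"az": -0.114}
    - {"az": -0.114}
    - {"az": -0.114}
    - {"az": -0.114}
    - {"az": -0.114}
    - {"az": -0.114}
    - {"az": -0.114}

```text
$.rows[0]: bad value
```

```bash
python3 - <<'E'
from h import *
s=telemetry.sense();print(s['time_s'],s['tcp_pos'],s['ee_rot'],s['grip_width'],s['contact_force'])
p=shot('wrist','w1.png');print(p)
print(proj(p,[.534,.0258,.003]))
E
```

```text
0.1 [ 0.16104263 -0.60309499  0.22315408] [-3.13938278e+00 -2.46307881e-04  2.60777442e-01] 0.0854125435755625 [ 0.01091969 -0.70873738 -0.93420458]
{'camera_matrix': array([[345.02341005,   0.        , 319.22353837],
       [  0.        , 345.02341005, 240.77292271],
       [  0.        ,   0.        ,   1.        ]]), 'k1': -0.06146655390990121, 'world_to_cam': array([[ 0.25716349, -0.96636582, -0.00201076, -0.62423034],
       [ 0.91376861,  0.2438427 , -0.32491179,  0.0408489 ],
       [ 0.31447396,  0.08171808,  0.94574219, -0.38044993],
       [ 0.        ,  0.        ,  0.        ,  1.        ]])}
[132.65270757  46.08288739]
```

View pics/w1.png

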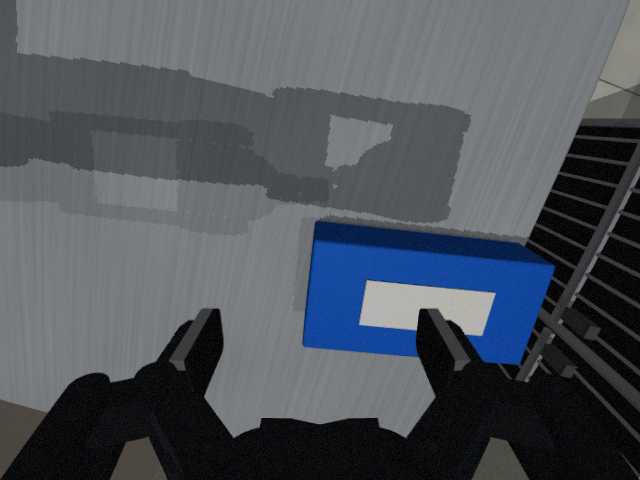

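The rows need every field. The arm has not moved, so the wrist view only shows a box under it.

servo_tool:
  rows:
    - {"ax": 0,"ay": 0,"az": 0,"tx": 2.84,"ty": -2.71,"tz": 0.69,"jaw": 2}
    - {"ax": 0,"ay": 0,"az": 0,"tx": 2.84,"ty": -2.71,"tz": 0.69,"jaw": 2}
    - {"ax": 0,"ay": 0,"az": 0,"tx": 2.84,"ty": -2.71,"tz": 0.69,"jaw": 2}
    - {"ax": 0,"ay": 0,"az": 0,"tx": 2.84,"ty": -2.71,"tz": 0.69,"jaw": 2}
    - {"ax": 0,"ay": 0,"az": 0,"tx": 2.84,"ty": -2.71,"tz": 0.69,"jaw": 2}
    - {"ax": 0,"ay": 0,"az": 0,"tx": 2.84,"ty": -2.71,"tz": 0.69,"jaw": 2}
    - {"ax": 0,"ay": 0,"az": 0,"tx": 2.84,"ty": -2.71,"tz": 0.69,"jaw": 2}
    - {"ax": 0,"ay": 0,"az": 0,"tx": 2.84,"ty": -2.71,"tz": 0.69,"jaw": 2}
    - {"ax": 0,"ay": 0,"az": 0,"tx": 2.84,"ty": -2.71,"tz": 0.69,"jaw": 2}

```text
time_s: 0.9
tcp_pos: [0.3457, -0.3004, 0.1619]
ee_rot: [-3.142, -0.0, 0.26]
contact_force: [0.3, -0.2, -0.5]
grip_width: 0.0201
grasp_force: 0.0
```

servo_tool:
  rows:
    - {"ax": 0,"ay": 0,"az": 0,"tx": 2.84,"ty": -2.71,"tz": 0.69,"jaw": 2}
    - {"ax": 0,"ay": 0,"az": 0,"tx": 2.84,"ty": -2.71,"tz": 0.69,"jaw": 2}
    - {"ax": 0,"ay": 0,"az": 0,"tx": 2.84,"ty": -2.71,"tz": 0.69,"jaw": 2}
    - {"ax": 0,"ay": 0,"az": 0,"tx": 2.84,"ty": -2.71,"tz": 0.69,"jaw": 2}
    - {"ax": 0,"ay": 0,"az": 0,"tx": 2.84,"ty": -2.71,"tz": 0.69,"jaw": 2}
    - {"ax": 0,"ay": 0,"az": 0,"tx": 2.84,"ty": -2.71,"tz": 0.69,"jaw": 2}
    - {"ax": 0,"ay": 0,"az": 0,"tx": 2.84,"ty": -2.71,"tz": 0.69,"jaw": 2}
    - {"ax": 0,"ay": 0,"az": 0,"tx": 2.84,"ty": -2.71,"tz": 0.69,"jaw": 2}
    - {"ax": 0,"ay": 0,"az": 0,"tx": 2.84,"ty": -2.71,"tz": 0.69,"jaw": 2}

```text
time_s: 1.65
tcp_pos: [0.5298, 0.0012, 0.0997]
ee_rot: [3.142, 0.0, 0.261]
contact_force: [-0.0, -0.5, 0.2]
grip_width: 0.0202
grasp_force: 0.0
```

servo_tool:
  rows:
    - {"ax": 0,"ay": 0,"az": -0.114,"tx": 0,"ty": 0,"tz": 0,"jaw": 2}
    - {"ax": 0,"ay": 0,"az": -0.114,"tx": 0,"ty": 0,"tz": 0,"jaw": 2}
    - {"ax": 0,"ay": 0,"az": -0.114,"tx": 0,"ty": 0,"tz": 0,"jaw": 2}
    - {"ax": 0,"ay": 0,"az": -0.114,"tx": 0,"ty": 0,"tz": 0,"jaw": 2}
    - {"ax": 0,"ay": 0,"az": -0.114,"tx": 0,"ty": 0,"tz": 0,"jaw": 2}
    - {"ax": 0,"ay": 0,"az": -0.114,"tx": 0,"ty": 0,"tz": 0,"jaw": 2}
    - {"ax": 0,"ay": 0,"az": -0.114,"tx": 0,"ty": 0,"tz": 0,"jaw": 2}
    - {"ax": 0,"ay": 0,"az": -0.114,"tx": 0,"ty": 0,"tz": 0,"jaw": 2}
    - {"ax": 0,"ay": 0,"az": -0.114,"tx": 0,"ty": 0,"tz": 0,"jaw": 2}
    - {"ax": 0,"ay": 0,"az": -0.114,"tx": 0,"ty": 0,"tz": 0,"jaw": 2}

```text
time_s: 2.48
tcp_pos: [0.529, -0.0007, 0.0999]
ee_rot: [-3.141, -0.0, 1.406]
contact_force: [-0.9, -0.6, 0.2]
grip_width: 0.0197
grasp_force: 0.0
```

```bash
python3 - <<'E'
from h import *
s=telemetry.sense();print(s['time_s'],s['tcp_pos'],s['ee_rot'],s['grip_width'],s['contact_force'])
p=shot('wrist','w2.png')
import pickle;pickle.dump(p,open('w2.pkl','wb'))
print(proj(p,[.534,.0258,.003]))
E
```

```text
2.4833 [ 0.52896001 -0.00069327  0.09985203] [-3.14085697e+00 -1.22191975e-05  1.40640071e+00] 0.01967826705895816 [-0.86981168 -0.63835056  0.16834994]
[319.16169707 204.67827935]
```

View pics/w2.png

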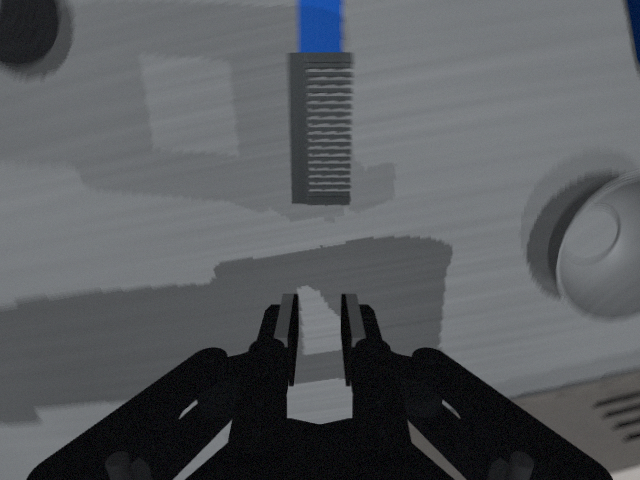

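The comb tail (321,204) is where predicted, and the comb lies in line with the tool. Next I lower the tool behind it.

servo_tool:
  rows:
    - {"ax": 0,"ay": 0,"az": 0,"tx": 0,"ty": 0,"tz": 2.5,"jaw": 2}
    - {"ax": 0,"ay": 0,"az": 0,"tx": 0,"ty": 0,"tz": 2.5,"jaw": 2}
    - {"ax": 0,"ay": 0,"az": 0,"tx": 0,"ty": 0,"tz": 2.0,"jaw": 2}
    - {"ax": 0,"ay": 0,"az": 0,"tx": 0,"ty": 0,"tz": 1.35,"jaw": 2}
    - {"ax": 0,"ay": 0,"az": 0,"tx": 0,"ty": 0,"tz": 0.1,"jaw": 2}
    - {"ax": 0,"ay": 0,"az": 0,"tx": 0,"ty": 0,"tz": 0,"jaw": 2}

```text
time_s: 3.03
tcp_pos: [0.5281, -0.0006, 0.0146]
ee_rot: [-3.139, 0.0, 1.399]
contact_force: [0.7, 0.2, -0.3]
grip_width: 0.0198
grasp_force: 0.0
```

servo_tool:
  rows:
    - {"ax": 0,"ay": 0,"az": 0,"tx": 0,"ty": 0,"tz": 0.05,"jaw": 2}
    - {"ax": 0,"ay": 0,"az": 0,"tx": 0,"ty": 0,"tz": 0.05,"jaw": 2}
    - {"ax": 0,"ay": 0,"az": 0,"tx": 0,"ty": 0,"tz": 0,"jaw": 2}

```text
time_s: 3.28
tcp_pos: [0.5306, -0.0009, 0.016]
ee_rot: [3.139, -0.0, 1.4]
contact_force: [-0.1, -0.3, -0.7]
grip_width: 0.0202
grasp_force: 0.0
```

servo_tool:
  rows:
    - {"ax": 0,"ay": 0,"az": 0,"tx": 0,"ty": 0,"tz": 0.05,"jaw": 2}
    - {"ax": 0,"ay": 0,"az": 0,"tx": 0,"ty": 0,"tz": 0.03,"jaw": 2}
    - {"ax": 0,"ay": 0,"az": 0,"tx": 0,"ty": 0,"tz": 0,"jaw": 2}

```text
time_s: 3.53
tcp_pos: [0.5296, -0.0008, 0.0143]
ee_rot: [3.141, -0.0, 1.401]
contact_force: [-0.1, -0.6, 0.2]
grip_width: 0.0201
grasp_force: 0.0
```

```bash
python3 - <<'E'
from h import *
s=telemetry.sense();print(s['time_s'],s['tcp_pos'],s['contact_force'])
E
```

```text
3.5333 [ 0.52955528 -0.00080388  0.01428956] [-0.07403745 -0.55963884  0.22799851]
```

servo_tool:
  rows:
    - {"ax": 0,"ay": 0,"az": 0,"tx": 0.8,"ty": 0,"tz": 0,"jaw": 2}
    - {"ax": 0,"ay": 0,"az": 0,"tx": 0.8,"ty": 0,"tz": 0,"jaw": 2}
    - {"ax": 0,"ay": 0,"az": 0,"tx": 0.8,"ty": 0,"tz": 0,"jaw": 2}
    - {"ax": 0,"ay": 0,"az": 0,"tx": 1.2,"ty": 0,"tz": 0,"jaw": 2}
    - {"ax": 0,"ay": 0,"az": 0,"tx": 1.2,"ty": 0,"tz": 0,"jaw": 2}
    - {"ax": 0,"ay": 0,"az": 0,"tx": 1.2,"ty": 0,"tz": 0,"jaw": 2}
    - {"ax": 0,"ay": 0,"az": 0,"tx": 1.2,"ty": 0,"tz": 0,"jaw": 2}
    - {"ax": 0,"ay": 0,"az": 0,"tx": 1.2,"ty": 0,"tz": 0,"jaw": 2}
    - {"ax": 0,"ay": 0,"az": 0,"tx": 0.8,"ty": 0,"tz": 0,"jaw": 2}
    - {"ax": 0,"ay": 0,"az": 0,"tx": 0.4,"ty": 0,"tz": 0,"jaw": 2}

```text
time_s: 4.37
tcp_pos: [0.5458, 0.0954, 0.0139]
ee_rot: [3.141, -0.0, 1.402]
contact_force: [-0.4, -0.9, -0.1]
grip_width: 0.0199
grasp_force: 0.0
```

```bash
cat > comb.py <<'E'
from h import *
def comb(tag,crop=(150,150,420,330)):
    p=eyes.camera_params('top');im=eyes.camera('top');cv2.imwrite(f'pics/{tag}.png',im[:,:,::-1])
    h=cv2.cvtColor(im,cv2.COLOR_RGB2HSV);m=cv2.inRange(h,(105,140,60),(125,255,255))
    z=np.zeros_like(m);x0,y0,x1,y1=crop;z[y0:y1,x0:x1]=m[y0:y1,x0:x1]
    n,l,st,c=cv2.connectedComponentsWithStats(z)
    for i in range(1,n):
        if st[i,4]<100: continue
        pts=np.argwhere(l==i)[:,::-1].astype(np.float32)
        w=np.array([at_z(p,q,.003)[:2] for q in pts]);mu=w.mean(0);u=np.linalg.svd(w-mu,full_matrices=False)[2][0]
        if u[1]<0:u=-u
        t=(w-mu)@u;print('blue',st[i],'mid',np.round(mu,4),'yaw',round(float(np.arctan2(u[1],u[0])),3),'ends',np.round([t.min(),t.max()],4))
E
python3 -c "
from comb import *
comb('c1');s=telemetry.sense();print(s['tcp_pos'],s['contact_force'])"
```

```text
blue [213 150  71  19 979] mid [0.7679 0.1747] yaw 1.665 ends [-0.0898  0.0672]
blue [221 246  27  11 175] mid [0.5566 0.1827] yaw 1.367 ends [-0.0314  0.0267]
[0.54582552 0.09545042 0.01393806] [-0.74888248 -0.23035486  0.3246148 ]
```

View pics/c1.png

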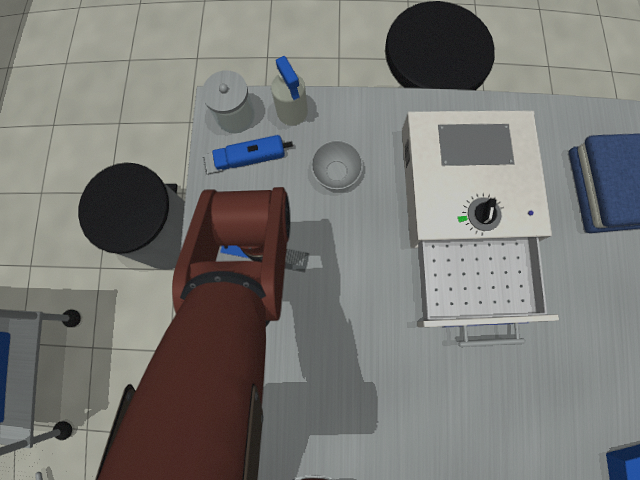

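The comb has not moved: its tail is still at (307,262), so the fingertips passed over it. I go back and probe down to real contact.

servo_tool:
  rows:
    - {"ax": 0,"ay": 0,"az": 0,"tx": 0,"ty": 0,"tz": -1,"jaw": 2}
    - {"ax": 0,"ay": 0,"az": 0,"tx": -3.3,"ty": 0,"tz": 0,"jaw": 2}
    - {"ax": 0,"ay": 0,"az": 0,"tx": -3.3,"ty": 0,"tz": 0,"jaw": 2}
    - {"ax": 0,"ay": 0,"az": 0,"tx": -3.2,"ty": 0,"tz": 0,"jaw": 2}
    - {"ax": 0,"ay": 0,"az": 0,"tx": 0,"ty": 0,"tz": 1,"jaw": 2}
    - {"ax": 0,"ay": 0,"az": 0,"tx": 0,"ty": 0,"tz": 0.1,"jaw": 2}
    - {"ax": 0,"ay": 0,"az": 0,"tx": 0,"ty": 0,"tz": 0.1,"jaw": 2}
    - {"ax": 0,"ay": 0,"az": 0,"tx": 0,"ty": 0,"tz": 0.1,"jaw": 2}

```text
time_s: 5.08
tcp_pos: [0.529, -0.0022, 0.011]
ee_rot: [-3.141, -0.0, 1.401]
contact_force: [0.6, 0.8, -0.1]
grip_width: 0.02
grasp_force: 0.0
```

servo_tool:
  rows:
    - {"ax": 0,"ay": 0,"az": 0,"tx": 0,"ty": 0,"tz": 0.1,"jaw": 2}
    - {"ax": 0,"ay": 0,"az": 0,"tx": 0,"ty": 0,"tz": 0,"jaw": 2}

```text
time_s: 5.25
tcp_pos: [0.5291, -0.0018, 0.0099]
ee_rot: [-3.142, -0.0, 1.402]
contact_force: [-1.4, -0.3, -0.6]
grip_width: 0.02
grasp_force: 0.0
```

servo_tool:
  rows:
    - {"ax": 0,"ay": 0,"az": 0,"tx": 0,"ty": 0,"tz": 0.07,"jaw": 2}
    - {"ax": 0,"ay": 0,"az": 0,"tx": 0,"ty": 0,"tz": 0,"jaw": 2}

```text
time_s: 5.42
tcp_pos: [0.5291, -0.0022, 0.0092]
ee_rot: [3.142, -0.0, 1.402]
contact_force: [-0.2, 0.8, -0.4]
grip_width: 0.0199
grasp_force: 0.0
```

servo_tool:
  rows:
    - {"ax": 0,"ay": 0,"az": 0,"tx": 0,"ty": 0,"tz": 0.07,"jaw": 2}
    - {"ax": 0,"ay": 0,"az": 0,"tx": 0,"ty": 0,"tz": 0,"jaw": 2}

```text
time_s: 5.58
tcp_pos: [0.529, -0.0025, 0.0084]
ee_rot: [-3.142, 0.0, 1.401]
contact_force: [-1.1, -0.3, -0.1]
grip_width: 0.0202
grasp_force: 0.0
```

servo_tool:
  rows:
    - {"ax": 0,"ay": 0,"az": 0,"tx": 0,"ty": 0,"tz": 0.07,"jaw": 2}
    - {"ax": 0,"ay": 0,"az": 0,"tx": 0,"ty": 0,"tz": 0,"jaw": 2}

```text
time_s: 5.75
tcp_pos: [0.5289, -0.0027, 0.0077]
ee_rot: [-3.141, 0.0, 1.401]
contact_force: [0.5, 0.3, 0.1]
grip_width: 0.0198
grasp_force: 0.0
```

servo_tool:
  rows:
    - {"ax": 0,"ay": 0,"az": 0,"tx": 0,"ty": 0,"tz": 0.07,"jaw": 2}
    - {"ax": 0,"ay": 0,"az": 0,"tx": 0,"ty": 0,"tz": 0,"jaw": 2}

```text
time_s: 5.92
tcp_pos: [0.5289, -0.0027, 0.007]
ee_rot: [-3.141, -0.0, 1.401]
contact_force: [0.3, 0.2, 0.0]
grip_width: 0.02
grasp_force: 0.0
```

servo_tool:
  rows:
    - {"ax": 0,"ay": 0,"az": 0,"tx": 0,"ty": 0,"tz": 0.05,"jaw": 2}
    - {"ax": 0,"ay": 0,"az": 0,"tx": 0,"ty": 0,"tz": 0,"jaw": 2}

```text
time_s: 6.08
tcp_pos: [0.5289, -0.0027, 0.0065]
ee_rot: [-3.141, -0.0, 1.401]
contact_force: [-0.2, 0.2, -0.2]
grip_width: 0.02
grasp_force: 0.0
```

servo_tool:
  rows:
    - {"ax": 0,"ay": 0,"az": 0,"tx": 0,"ty": 0,"tz": 0.07,"jaw": 2}
    - {"ax": 0,"ay": 0,"az": 0,"tx": 0,"ty": 0,"tz": 0,"jaw": 2}

```text
time_s: 6.25
tcp_pos: [0.5289, -0.0027, 0.0058]
ee_rot: [-3.141, -0.0, 1.401]
contact_force: [1.2, -0.2, 0.2]
grip_width: 0.0203
grasp_force: 0.0
```

servo_tool:
  rows:
    - {"ax": 0,"ay": 0,"az": 0,"tx": 0,"ty": 0,"tz": 0.07,"jaw": 2}
    - {"ax": 0,"ay": 0,"az": 0,"tx": 0,"ty": 0,"tz": 0,"jaw": 2}

```text
time_s: 6.42
tcp_pos: [0.5289, -0.0027, 0.0051]
ee_rot: [-3.141, 0.0, 1.401]
contact_force: [-0.2, 0.1, 0.8]
grip_width: 0.0201
grasp_force: 0.0
```

servo_tool:
  rows:
    - {"ax": 0,"ay": 0,"az": 0,"tx": 0,"ty": 0,"tz": 0.07,"jaw": 2}
    - {"ax": 0,"ay": 0,"az": 0,"tx": 0,"ty": 0,"tz": 0,"jaw": 2}

```text
time_s: 6.58
tcp_pos: [0.5289, -0.0027, 0.0044]
ee_rot: [-3.141, 0.0, 1.401]
contact_force: [-0.1, 0.3, -0.5]
grip_width: 0.0198
grasp_force: 0.0
```

servo_tool:
  rows:
    - {"ax": 0,"ay": 0,"az": 0,"tx": 0,"ty": 0,"tz": 0.07,"jaw": 2}
    - {"ax": 0,"ay": 0,"az": 0,"tx": 0,"ty": 0,"tz": 0,"jaw": 2}

```text
time_s: 6.75
tcp_pos: [0.5289, -0.0027, 0.0037]
ee_rot: [-3.141, 0.0, 1.401]
contact_force: [-0.2, 0.8, 0.3]
grip_width: 0.0198
grasp_force: 0.0
```

servo_tool:
  rows:
    - {"ax": 0,"ay": 0,"az": 0,"tx": 0,"ty": 0,"tz": 0.07,"jaw": 2}
    - {"ax": 0,"ay": 0,"az": 0,"tx": 0,"ty": 0,"tz": 0,"jaw": 2}

```text
time_s: 6.92
tcp_pos: [0.5289, -0.0027, 0.003]
ee_rot: [-3.141, 0.0, 1.401]
contact_force: [0.0, -0.3, -0.5]
grip_width: 0.0201
grasp_force: 0.0
```

```bash
python3 - <<'E'
from h import *
s=telemetry.sense();print(s['time_s'],s['tcp_pos'],s['contact_force'],s['tau'])
print([a for a in dir(arm) if a[0]!='_'])
shot('wrist','w3.png')
E
```

```text
6.9167 [ 0.52889802 -0.0027106   0.00300092] [ 0.02277176 -0.3150524  -0.50203123] [-8.21709487e-03 -3.57738948e+01 -2.22849065e+01 -8.33266631e-05
 -1.83779461e-02 -2.89549739e-06]
['Unreachable', 'tips_ahead']
```

View pics/w3.png

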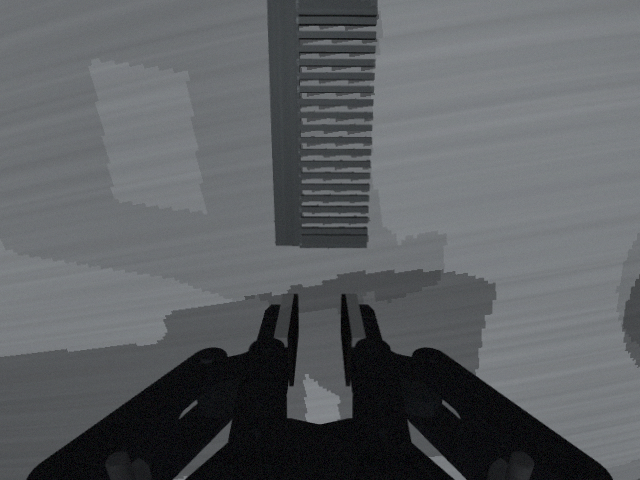

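The wrist view shows the comb tail at (321,246) and the fingertips ending near row 294, inner faces about 44 px apart. I use these to work out the actual tip height.

```bash
python3 - <<'E'
from h import *
p=eyes.camera_params('wrist');s=telemetry.sense()
print(proj(p,[.534,.0258,.003]))
t=s['tcp_pos'];d=R.from_euler('xyz',s['ee_rot'])
for b in (0,.0):
  for z in (-.02,-.01,0,.005,.01,.014):
    print(z,[np.round(proj(p,t+d.apply([x,y,z]))) .tolist() for x in(-.011,.011) for y in(-.01,.01)])
print(at_z(p,(320,294),0),at_z(p,(275,246),.003),at_z(p,(369,247),.003))
E
```

```text
[317.98754589 248.09608421]
-0.02 [[295.0, 348.0], [340.0, 348.0], [294.0, 304.0], [341.0, 304.0]]
-0.01 [[296.0, 335.0], [339.0, 335.0], [295.0, 293.0], [340.0, 293.0]]
0 [[298.0, 323.0], [338.0, 323.0], [297.0, 284.0], [339.0, 283.0]]
0.005 [[298.0, 318.0], [337.0, 318.0], [297.0, 279.0], [338.0, 279.0]]
0.01 [[299.0, 313.0], [337.0, 313.0], [298.0, 275.0], [338.0, 275.0]]
0.014 [[299.0, 309.0], [337.0, 309.0], [298.0, 272.0], [337.0, 271.0]]
-0.02 [[295.0, 348.0], [340.0, 348.0], [294.0, 304.0], [341.0, 304.0]]
-0.01 [[296.0, 335.0], [339.0, 335.0], [295.0, 293.0], [340.0, 293.0]]
0 [[298.0, 323.0], [338.0, 323.0], [297.0, 284.0], [339.0, 283.0]]
0.005 [[298.0, 318.0], [337.0, 318.0], [297.0, 279.0], [338.0, 279.0]]
0.01 [[299.0, 313.0], [337.0, 313.0], [298.0, 275.0], [338.0, 275.0]]
0.014 [[299.0, 309.0], [337.0, 309.0], [298.0, 272.0], [337.0, 271.0]]
[0.53066223 0.00086117 0.        ] [0.51475144 0.03014941 0.003     ] [0.55716444 0.02235054 0.003     ]
```

servo_tool:
  rows:
    - {"ax": 0,"ay": 0,"az": 0,"tx": 0,"ty": 0,"tz": 0.1,"jaw": 2}
    - {"ax": 0,"ay": 0,"az": 0,"tx": 0,"ty": 0,"tz": 0.1,"jaw": 2}
    - {"ax": 0,"ay": 0,"az": 0,"tx": 0,"ty": 0,"tz": 0,"jaw": 2}

```text
time_s: 7.22
tcp_pos: [0.5288, -0.0027, 0.0009]
ee_rot: [-3.141, 0.0, 1.401]
contact_force: [0.3, 0.2, 0.4]
grip_width: 0.0197
grasp_force: 0.0
```

servo_tool:
  rows:
    - {"ax": 0,"ay": 0,"az": 0,"tx": 0,"ty": 0,"tz": 0.1,"jaw": 2}
    - {"ax": 0,"ay": 0,"az": 0,"tx": 0,"ty": 0,"tz": 0.1,"jaw": 2}

```text
time_s: 7.38
tcp_pos: [0.529, -0.0027, -0.001]
ee_rot: [3.142, -0.0, 1.401]
contact_force: [0.6, 0.2, -0.6]
grip_width: 0.0197
grasp_force: 0.0
```

servo_tool:
  rows:
    - {"ax": 0,"ay": 0,"az": 0,"tx": 0,"ty": 0,"tz": 0.1,"jaw": 2}
    - {"ax": 0,"ay": 0,"az": 0,"tx": 0,"ty": 0,"tz": 0.1,"jaw": 2}

```text
time_s: 7.55
tcp_pos: [0.5289, -0.0027, -0.0031]
ee_rot: [-3.141, -0.0, 1.401]
contact_force: [-0.2, -1.0, -0.0]
grip_width: 0.0204
grasp_force: 0.0
```

servo_tool:
  rows:
    - {"ax": 0,"ay": 0,"az": 0,"tx": 0,"ty": 0,"tz": 0.1,"jaw": 2}
    - {"ax": 0,"ay": 0,"az": 0,"tx": 0,"ty": 0,"tz": 0.1,"jaw": 2}

```text
time_s: 7.72
tcp_pos: [0.5289, -0.0027, -0.005]
ee_rot: [-3.142, 0.0, 1.401]
contact_force: [0.8, 0.3, 0.1]
grip_width: 0.02
grasp_force: 0.0
```

servo_tool:
  rows:
    - {"ax": 0,"ay": 0,"az": 0,"tx": 0,"ty": 0,"tz": 0.1,"jaw": 2}
    - {"ax": 0,"ay": 0,"az": 0,"tx": 0,"ty": 0,"tz": 0.1,"jaw": 2}

```text
time_s: 7.88
tcp_pos: [0.529, -0.0027, -0.0067]
ee_rot: [-3.141, -0.0, 1.401]
contact_force: [-3.6, 0.4, 9.2]
grip_width: 0.0202
grasp_force: 4.6
```

servo_tool:
  rows:
    - {"ax": 0,"ay": 0,"az": 0,"tx": 0,"ty": 0,"tz": 0.1,"jaw": 2}
    - {"ax": 0,"ay": 0,"az": 0,"tx": 0,"ty": 0,"tz": 0,"jaw": 2}

```text
time_s: 8.05
tcp_pos: [0.529, -0.0027, -0.0067]
ee_rot: [-3.14, 0.0, 1.401]
contact_force: [-3.4, -0.4, 9.0]
grip_width: 0.0198
grasp_force: 4.4
```

Contact with the bench at 2 cm opening comes at TCP z ≈ -6.5 mm. I raise about 2 mm and push.

servo_tool:
  rows:
    - {"ax": 0,"ay": 0,"az": 0,"tx": 0,"ty": 0,"tz": -0.23,"jaw": 2}
    - {"ax": 0,"ay": 0,"az": 0,"tx": 0.8,"ty": 0,"tz": 0,"jaw": 2}
    - {"ax": 0,"ay": 0,"az": 0,"tx": 0.6,"ty": 0,"tz": 0,"jaw": 2}
    - {"ax": 0,"ay": 0,"az": 0,"tx": 0.6,"ty": 0,"tz": 0,"jaw": 2}
    - {"ax": 0,"ay": 0,"az": 0,"tx": 0.6,"ty": 0,"tz": 0,"jaw": 2}
    - {"ax": 0,"ay": 0,"az": 0,"tx": 0.6,"ty": 0,"tz": 0,"jaw": 2}
    - {"ax": 0,"ay": 0,"az": 0,"tx": 0.6,"ty": 0,"tz": 0,"jaw": 2}
    - {"ax": 0,"ay": 0,"az": 0,"tx": 0.6,"ty": 0,"tz": 0,"jaw": 2}
    - {"ax": 0,"ay": 0,"az": 0,"tx": 0.6,"ty": 0,"tz": 0,"jaw": 2}

```text
time_s: 8.8
tcp_pos: [0.5374, 0.0472, -0.0057]
ee_rot: [-3.141, 0.0, 1.401]
contact_force: [-0.9, -1.7, 0.2]
grip_width: 0.0199
grasp_force: 0.4
```

```bash
python3 -c "
from comb import *
s=telemetry.sense();print(s['time_s'],s['tcp_pos'],s['contact_force']);comb('c2')"
```

```text
8.8 [ 0.53742113  0.04723297 -0.00570596] [-0.90484804 -1.72275175  0.19579671]
blue [212 150  72  19 982] mid [0.7679 0.1747] yaw 1.664 ends [-0.0899  0.0693]
blue [207 238  19  14 180] mid [0.5687 0.2211] yaw 1.577 ends [-0.0193  0.0185]
```

servo_tool:
  rows:
    - {"ax": 0,"ay": 0,"az": 0,"tx": 0.9,"ty": 0,"tz": 0,"jaw": 2}
    - {"ax": 0,"ay": 0,"az": 0,"tx": 0.9,"ty": 0,"tz": 0,"jaw": 2}
    - {"ax": 0,"ay": 0,"az": 0,"tx": 0.9,"ty": 0,"tz": 0,"jaw": 2}
    - {"ax": 0,"ay": 0,"az": 0,"tx": 0.9,"ty": 0,"tz": 0,"jaw": 2}
    - {"ax": 0,"ay": 0,"az": 0,"tx": 0.9,"ty": 0,"tz": 0,"jaw": 2}
    - {"ax": 0,"ay": 0,"az": 0,"tx": 0.9,"ty": 0,"tz": 0,"jaw": 2}
    - {"ax": 0,"ay": 0,"az": 0,"tx": 0.9,"ty": 0,"tz": 0,"jaw": 2}
    - {"ax": 0,"ay": 0,"az": 0,"tx": 0.9,"ty": 0,"tz": 0,"jaw": 2}
    - {"ax": 0,"ay": 0,"az": 0,"tx": 0.9,"ty": 0,"tz": 0,"jaw": 2}
    - {"ax": 0,"ay": 0,"az": 0,"tx": 0.7,"ty": 0,"tz": 0,"jaw": 2}

```text
time_s: 9.68
tcp_pos: [0.5525, 0.1344, -0.0056]
ee_rot: [3.142, -0.0, 1.401]
contact_force: [-0.4, -1.5, 0.2]
grip_width: 0.0198
grasp_force: 0.4
```

```bash
python3 -c "
from comb import *
s=telemetry.sense();print(s['time_s'],s['tcp_pos'],s['contact_force']);comb('c3')"
```

```text
9.6833 [ 0.5525032   0.13440228 -0.00558078] [-0.41974122 -1.52404921  0.18464744]
blue [212 150  72  19 981] mid [0.7679 0.1748] yaw 1.665 ends [-0.0899  0.0692]
```

servo_tool:
  rows:
    - {"ax": 0,"ay": 0,"az": 0,"tx": 0.6,"ty": 0,"tz": 0,"jaw": 2}
    - {"ax": 0,"ay": 0,"az": 0,"tx": 0.8,"ty": 0,"tz": 0,"jaw": 2}
    - {"ax": 0,"ay": 0,"az": 0,"tx": 0.8,"ty": 0,"tz": 0,"jaw": 2}
    - {"ax": 0,"ay": 0,"az": 0,"tx": 0.6,"ty": 0,"tz": 0,"jaw": 2}
    - {"ax": 0,"ay": 0,"az": 0,"tx": 0.4,"ty": 0,"tz": 0,"jaw": 2}
    - {"ax": 0,"ay": 0,"az": 0,"tx": -1,"ty": 0,"tz": 0,"jaw": 2}
    - {"ax": 0,"ay": 0,"az": 0,"tx": 0,"ty": 0,"tz": -3,"jaw": 5}
    - {"ax": 0,"ay": 0,"az": 0,"tx": 0,"ty": 0,"tz": -3,"jaw": 5}
    - {"ax": 0,"ay": 0,"az": 0,"tx": 2,"ty": 0,"tz": -3,"jaw": 5}

```text
time_s: 10.48
tcp_pos: [0.5576, 0.1716, 0.0839]
ee_rot: [-3.138, 0.003, 1.398]
contact_force: [1.7, 0.4, 0.4]
grip_width: 0.0497
grasp_force: 0.0
```

```bash
python3 - <<'E'
from h import *
s=telemetry.sense();print(s['time_s'],s['tcp_pos'],s['ee_rot'])
p=eyes.camera_params('wrist');im=eyes.camera('wrist');cv2.imwrite('pics/w4.png',im[:,:,::-1])
h=cv2.cvtColor(im,cv2.COLOR_RGB2HSV);m=cv2.inRange(h,(105,140,60),(125,255,255))
n,l,st,c=cv2.connectedComponentsWithStats(m)
for i in range(1,n):
    if st[i,4]<300: continue
    w=np.array([at_z(p,q,.003)[:2] for q in np.argwhere(l==i)[:,::-1].astype(float)]);mu=w.mean(0);u=np.linalg.svd(w-mu,full_matrices=False)[2][0];u*=np.sign(u[1]);t=(w-mu)@u
    print(st[i],mu,np.arctan2(u[1],u[0]),t.min(),t.max())
E
```

```text
10.4833 [0.55763805 0.17157024 0.08387261] [-3.13782664e+00  2.82423896e-03  1.39781474e+00]
[ 299    0   49   85 3968] [0.58265496 0.29944293] 1.3882423499173222 -0.02389531618471441 0.02251167361345343
[ 586   98   54  227 8705] [0.77423346 0.16703237] 1.7459301343915374 -0.11117900126048852 0.06929199733421934
```

View pics/w4.png

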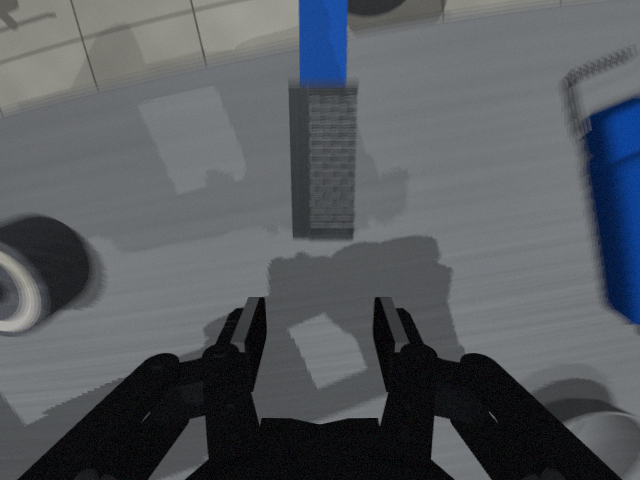

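The wrist view shows the comb's head/handle joint at (323,86) and the tail at (323,239). The handle runs out over the edge with its middle at y ≈ 0.318, so it is far enough.

```bash
python3 -c "
from h import *
s=telemetry.sense();print(s['time_s'],s['tcp_pos'],s['ee_rot'],delta([.5865,.321,.045],1.395))
p=eyes.camera_params('wrist')
for X in ([.5733,.2487-.0,.003],): print(proj(p,X))"
```

```text
10.5333 [0.5642772  0.17750779 0.09234331] [ 3.13161267 -0.00649213  1.3993577 ] (array([14.49, -0.31,  4.83]), array([ 0.01 , -0.007,  0.004]))
[311.8859995 142.5509592]
```

servo_tool:
  rows:
    - {"ax": 0,"ay": 0,"az": 0,"tx": 3,"ty": 0,"tz": 0,"jaw": 4.6}
    - {"ax": 0,"ay": 0,"az": 0,"tx": 4,"ty": 0,"tz": 0,"jaw": 4.6}
    - {"ax": 0,"ay": 0,"az": 0,"tx": 4,"ty": 0,"tz": 1.5,"jaw": 4.6}
    - {"ax": 0,"ay": 0,"az": 0,"tx": 3,"ty": -0.2,"tz": 1.5,"jaw": 4.6}
    - {"ax": 0,"ay": 0,"az": 0,"tx": 0,"ty": 0,"tz": 1.0,"jaw": 4.6}
    - {"ax": 0,"ay": 0,"az": 0,"tx": 0,"ty": 0,"tz": 0,"jaw": 4.6}
    - {"ax": 0,"ay": 0,"az": 0,"tx": 0,"ty": 0,"tz": 0,"jaw": 4.6}
    - {"ax": 0,"ay": 0,"az": 0,"tx": 0,"ty": 0,"tz": 0,"jaw": 4.6}

```text
time_s: 11.2
tcp_pos: [0.581, 0.3106, 0.0449]
ee_rot: [-3.141, 0.0, 1.4]
contact_force: [0.0, -0.9, 0.9]
grip_width: 0.0461
grasp_force: 0.0
```

```bash
python3 - <<'E'
from h import *
s=telemetry.sense();print(s['time_s'],s['tcp_pos'],s['ee_rot'],delta([.5865,.321,-.0095],1.395))
p=eyes.camera_params('wrist');im=eyes.camera('wrist');cv2.imwrite('pics/w5.png',im[:,:,::-1])
h=cv2.cvtColor(im,cv2.COLOR_RGB2HSV);m=cv2.inRange(h,(105,140,60),(125,255,255))
n,l,st,c=cv2.connectedComponentsWithStats(m)
for i in range(1,n):
    if st[i,4]<300: continue
    w=np.array([at_z(p,q,.003)[:2] for q in np.argwhere(l==i)[:,::-1].astype(float)]);mu=w.mean(0);u=np.linalg.svd(w-mu,full_matrices=False)[2][0];u*=np.sign(u[1]);t=(w-mu)@u
    print(st[i],mu,np.arctan2(u[1],u[0]),t.min(),t.max())
E
```

```text
11.2 [0.58104603 0.31064691 0.04488069] [-3.14140094e+00  4.73175804e-04  1.39967134e+00] (array([1.12, 0.36, 5.44]), array([-0.   ,  0.   ,  0.005]))
[ 300  189   49  133 6043] [0.58574733 0.31829285] 1.3983433530910077 -0.0442948401066558 0.04022150722346472
[ 567  327   73  153 8341] [0.77725    0.16704792] 1.8382345338357262 -0.11498228323986698 0.06345737773289599
```

servo_tool:
  rows:
    - {"ax": 0,"ay": 0,"az": 0,"tx": 1.1,"ty": 0.33,"tz": 0,"jaw": 4.6}
    - {"ax": 0,"ay": 0,"az": 0,"tx": 0,"ty": 0,"tz": 1.5,"jaw": 4.6}
    - {"ax": 0,"ay": 0,"az": 0,"tx": 0,"ty": 0,"tz": 1.5,"jaw": 4.6}
    - {"ax": 0,"ay": 0,"az": 0,"tx": 0,"ty": 0,"tz": 1.5,"jaw": 4.6}
    - {"ax": 0,"ay": 0,"az": 0,"tx": 0,"ty": 0,"tz": 0.94,"jaw": 4.6}
    - {"ax": 0,"ay": 0,"az": 0,"tx": 0,"ty": 0,"tz": 0,"jaw": 4.6}
    - {"ax": 0,"ay": 0,"az": 0,"tx": 0,"ty": 0,"tz": 0,"jaw": 4.6}

```text
time_s: 11.83
tcp_pos: [0.5844, 0.3215, -0.012]
ee_rot: [-3.138, 0.002, 1.401]
contact_force: [-0.0, -0.7, 0.4]
grip_width: 0.0456
grasp_force: 0.0
```

servo_tool:
  rows:
    - {"ax": 0,"ay": 0,"az": 0,"tx": 0,"ty": 0,"tz": 0,"jaw": 2}
    - {"ax": 0,"ay": 0,"az": 0,"tx": 0,"ty": 0,"tz": 0,"jaw": 2}
    - {"ax": 0,"ay": 0,"az": 0,"tx": 0,"ty": 0,"tz": 0,"jaw": 2}
    - {"ax": 0,"ay": 0,"az": 0,"tx": 0,"ty": 0,"tz": 0,"jaw": 2}
    - {"ax": 0,"ay": 0,"az": 0,"tx": 0,"ty": 0,"tz": 0,"jaw": 2}
  force: 60

```text
time_s: 12.25
tcp_pos: [0.5867, 0.3226, -0.0088]
ee_rot: [3.14, -0.001, 1.401]
contact_force: [0.2, 0.4, 1.1]
grip_width: 0.0253
grasp_force: 59.1
```

servo_tool:
  rows:
    - {"ax": 0,"ay": 0,"az": 0,"tx": 0,"ty": 0,"tz": -0.5,"jaw": 2}
    - {"ax": 0,"ay": 0,"az": 0,"tx": 0,"ty": 0,"tz": -1,"jaw": 2}
    - {"ax": 0,"ay": 0,"az": 0,"tx": 0,"ty": 0,"tz": -2,"jaw": 2}
    - {"ax": 0,"ay": 0,"az": 0,"tx": 0,"ty": 0,"tz": -3,"jaw": 2}
    - {"ax": 0,"ay": 0,"az": 0,"tx": 0,"ty": 0,"tz": -3,"jaw": 2}
    - {"ax": 0,"ay": 0,"az": 0,"tx": 0,"ty": 0,"tz": -3,"jaw": 2}
    - {"ax": 0,"ay": 0,"az": 0,"tx": 0,"ty": 0,"tz": -2,"jaw": 2}
    - {"ax": 0,"ay": 0,"az": 0,"tx": 0,"ty": 0,"tz": -0.5,"jaw": 2}
    - {"ax": 0,"ay": 0,"az": 0,"tx": 0,"ty": 0,"tz": 0,"jaw": 2}

```text
time_s: 13.0
tcp_pos: [0.5879, 0.3231, 0.1439]
ee_rot: [3.136, -0.003, 1.401]
contact_force: [0.2, -0.1, -0.9]
grip_width: 0.0252
grasp_force: 59.1
```

```bash
python3 - <<'E'
from h import *
s=telemetry.sense();print(s['time_s'],s['tcp_pos'],s['ee_rot'],s['contact_force'],s['ft_torque'],s['grip_width'])
p=shot('wrist','w6.png')
t=s['tcp_pos'];d=R.from_euler('xyz',s['ee_rot'])
for z in (-.01,):
  for x in (.042-.003,-.003-.1425,-.0455): print(x,[np.round(proj(p,t+d.apply([x,y,z]))).tolist() for y in (-.014,.014)])
E
```

```text
13.0 [0.58788416 0.32314355 0.14387501] [ 3.13648862 -0.00333652  1.40089996] [ 0.17906162 -0.11034032 -0.91261339] [ 0.11087251 -0.01500384  0.00542432] 0.02517874466380662
0.039 [[284.0, 234.0], [351.0, 234.0]]
-0.1455 [[296.0, 516.0], [341.0, 516.0]]
-0.0455 [[290.0, 392.0], [345.0, 392.0]]
```

View pics/w6.png

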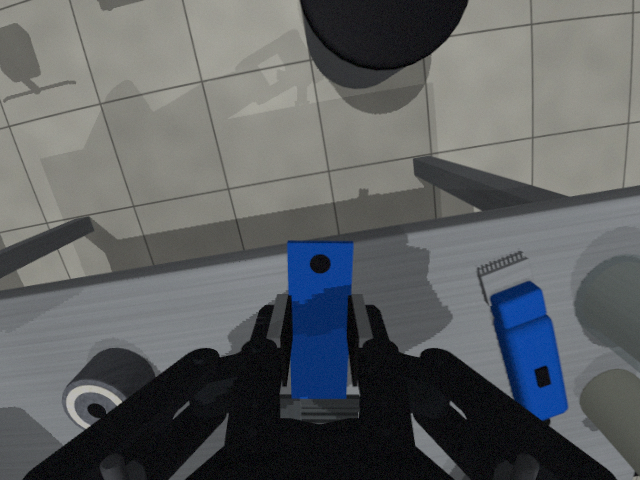

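The comb is held level by its handle (handle end at 320,241, head joint at 320,398), centred between the pads. Now to the drawer.

```bash
python3 -c "
from h import *
print(delta([.498,-.2713,.15],1.613))"
```

```text
(array([-60.01,   1.34,  -0.94]), array([ 0.001, -0.001, -0.212]))
```

servo_tool:
  rows:
    - {"ax": 0,"ay": 0,"az": 0,"tx": -1,"ty": 0,"tz": 0,"jaw": 2}
    - {"ax": 0,"ay": 0,"az": 0,"tx": -2,"ty": 0,"tz": 0,"jaw": 2}
    - {"ax": 0,"ay": 0,"az": 0,"tx": -3,"ty": 0.1,"tz": 0,"jaw": 2}
    - {"ax": 0,"ay": 0,"az": 0,"tx": -4,"ty": 0.1,"tz": 0,"jaw": 2}
    - {"ax": 0,"ay": 0,"az": 0,"tx": -4,"ty": 0.1,"tz": 0,"jaw": 2}
    - {"ax": 0,"ay": 0,"az": 0,"tx": -4,"ty": 0.1,"tz": 0,"jaw": 2}
    - {"ax": 0,"ay": 0,"az": 0,"tx": -4,"ty": 0.1,"tz": 0,"jaw": 2}
    - {"ax": 0,"ay": 0,"az": 0,"tx": -4,"ty": 0.1,"tz": 0,"jaw": 2}
    - {"ax": 0,"ay": 0,"az": 0,"tx": -4,"ty": 0.1,"tz": 0,"jaw": 2}

```text
time_s: 13.8
tcp_pos: [0.539, 0.0234, 0.1375]
ee_rot: [-3.136, 0.001, 1.401]
contact_force: [0.5, -0.6, -1.9]
grip_width: 0.0254
grasp_force: 59.1
```

servo_tool:
  rows:
    - {"ax": 0,"ay": 0,"az": 0,"tx": -4,"ty": 0.1,"tz": 0,"jaw": 2}
    - {"ax": 0,"ay": 0,"az": 0,"tx": -4,"ty": 0.1,"tz": 0,"jaw": 2}
    - {"ax": 0,"ay": 0,"az": 0,"tx": -4,"ty": 0.1,"tz": 0,"jaw": 2}
    - {"ax": 0,"ay": 0,"az": 0,"tx": -4,"ty": 0.1,"tz": 0,"jaw": 2}
    - {"ax": 0,"ay": 0,"az": 0,"tx": -4,"ty": 0.1,"tz": 0,"jaw": 2}
    - {"ax": 0,"ay": 0,"az": 0,"tx": -4,"ty": 0.1,"tz": 0,"jaw": 2}
    - {"ax": 0,"ay": 0,"az": 0,"tx": -3,"ty": 0,"tz": 0,"jaw": 2}
    - {"ax": 0,"ay": 0,"az": 0,"tx": -2,"ty": 0,"tz": 0,"jaw": 2}
    - {"ax": 0,"ay": 0,"az": 0,"tx": -1,"ty": 0,"tz": 0,"jaw": 2}

```text
time_s: 14.55
tcp_pos: [0.4944, -0.2733, 0.1377]
ee_rot: [-3.137, -0.001, 1.397]
contact_force: [-0.8, 0.8, -0.9]
grip_width: 0.0253
grasp_force: 59.1
```

servo_tool:
  rows:
    - {"ax": 0,"ay": 0,"az": -0.07,"tx": 0,"ty": 0,"tz": 0,"jaw": 2}
    - {"ax": 0,"ay": 0,"az": -0.07,"tx": 0,"ty": 0,"tz": 0,"jaw": 2}
    - {"ax": 0,"ay": 0,"az": -0.07,"tx": 0,"ty": 0,"tz": 0,"jaw": 2}
    - {"ax": 0,"ay": 0,"az": 0,"tx": 0,"ty": 0,"tz": 2,"jaw": 2}
    - {"ax": 0,"ay": 0,"az": 0,"tx": 0,"ty": 0,"tz": 0,"jaw": 2}
    - {"ax": 0,"ay": 0,"az": 0,"tx": 0,"ty": 0,"tz": 0,"jaw": 2}

```text
time_s: 15.05
tcp_pos: [0.4949, -0.269, 0.1174]
ee_rot: [-3.136, -0.005, 1.611]
contact_force: [0.5, 0.6, -1.7]
grip_width: 0.0253
grasp_force: 59.2
```

```bash
python3 - <<'E'
from h import *
s=telemetry.sense();print(s['time_s'],s['tcp_pos'],s['ee_rot'],s['contact_force'],s['grip_width'],delta([.498,-.2713,.05],1.613))
a=eyes.camera('top');b=eyes.camera('wrist');import pickle;pickle.dump((eyes.camera_params('wrist'),b),open('w7.pkl','wb'))
cv2.imwrite('pics/pair.png',np.hstack([cv2.resize(a[90:390,300:600],None,fx=1.33,fy=1.33),cv2.resize(b,(400,399))])[:,:,::-1])
E
```

```text
15.05 [ 0.49488591 -0.26895087  0.11736911] [-3.13576124 -0.0047756   1.61110713] [ 0.52949992  0.64810947 -1.71990973] 0.025263301040773574 (array([-0.28,  0.34,  6.73]), array([-0.006, -0.005, -0.002]))
```

servo_tool:
  rows:
    - {"ax": 0,"ay": 0,"az": 0,"tx": -0.2,"ty": 0.3,"tz": 0,"jaw": 2}
    - {"ax": 0,"ay": 0,"az": 0,"tx": 0,"ty": 0,"tz": 2,"jaw": 2}
    - {"ax": 0,"ay": 0,"az": 0,"tx": 0,"ty": 0,"tz": 3,"jaw": 2}
    - {"ax": 0,"ay": 0,"az": 0,"tx": 0,"ty": 0,"tz": 2,"jaw": 2}
    - {"ax": 0,"ay": 0,"az": 0,"tx": 0,"ty": 0,"tz": 1.5,"jaw": 2}
    - {"ax": 0,"ay": 0,"az": 0,"tx": 0,"ty": 0,"tz": 1,"jaw": 2}
    - {"ax": 0,"ay": 0,"az": 0,"tx": 0,"ty": 0,"tz": 0.4,"jaw": 2}
    - {"ax": 0,"ay": 0,"az": 0,"tx": 0,"ty": 0,"tz": 0,"jaw": 2}
    - {"ax": 0,"ay": 0,"az": 0,"tx": 0,"ty": 0,"tz": 0,"jaw": 2}

```text
time_s: 15.9
tcp_pos: [0.5014, -0.2737, 0.0224]
ee_rot: [3.14, 0.001, 1.611]
contact_force: [-0.2, 0.0, -1.4]
grip_width: 0.0254
grasp_force: 59.2
```

servo_tool:
  rows:
    - {"ax": 0,"ay": 0,"az": 0,"tx": 0,"ty": 0,"tz": 0.2,"jaw": 2}
    - {"ax": 0,"ay": 0,"az": 0,"tx": 0,"ty": 0,"tz": 0,"jaw": 2}
    - {"ax": 0,"ay": 0,"az": 0,"tx": 0,"ty": 0,"tz": 0,"jaw": 2}

```text
time_s: 16.15
tcp_pos: [0.5011, -0.2735, 0.0203]
ee_rot: [3.14, 0.001, 1.611]
contact_force: [-0.3, 0.5, -1.1]
grip_width: 0.0252
grasp_force: 59.3
```

servo_tool:
  rows:
    - {"ax": 0,"ay": 0,"az": 0,"tx": 0,"ty": 0,"tz": 0.15,"jaw": 2}
    - {"ax": 0,"ay": 0,"az": 0,"tx": 0,"ty": 0,"tz": 0,"jaw": 2}

```text
time_s: 16.32
tcp_pos: [0.5005, -0.2732, 0.018]
ee_rot: [3.141, 0.0, 1.611]
contact_force: [0.1, -0.9, -0.9]
grip_width: 0.0253
grasp_force: 59.3
```

servo_tool:
  rows:
    - {"ax": 0,"ay": 0,"az": 0,"tx": 0,"ty": 0,"tz": 0.1,"jaw": 2}
    - {"ax": 0,"ay": 0,"az": 0,"tx": 0,"ty": 0,"tz": 0,"jaw": 2}

```text
time_s: 16.48
tcp_pos: [0.5004, -0.273, 0.0167]
ee_rot: [-3.141, -0.0, 1.611]
contact_force: [-0.2, -1.0, -2.3]
grip_width: 0.0253
grasp_force: 59.3
```

servo_tool:
  rows:
    - {"ax": 0,"ay": 0,"az": 0,"tx": 0,"ty": 0,"tz": 0.15,"jaw": 2}
    - {"ax": 0,"ay": 0,"az": 0,"tx": 0,"ty": 0,"tz": 0,"jaw": 2}

```text
time_s: 16.65
tcp_pos: [0.5003, -0.273, 0.015]
ee_rot: [-3.141, -0.0, 1.611]
contact_force: [-0.3, -0.3, -1.0]
grip_width: 0.0254
grasp_force: 59.3
```

servo_tool:
  rows:
    - {"ax": 0,"ay": 0,"az": 0,"tx": 0,"ty": 0,"tz": 0.1,"jaw": 2}
    - {"ax": 0,"ay": 0,"az": 0,"tx": 0,"ty": 0,"tz": 0,"jaw": 2}

```text
time_s: 16.82
tcp_pos: [0.5003, -0.273, 0.0141]
ee_rot: [-3.141, -0.0, 1.611]
contact_force: [0.3, 0.6, -1.4]
grip_width: 0.0248
grasp_force: 59.3
```

servo_tool:
  rows:
    - {"ax": 0,"ay": 0,"az": 0,"tx": 0,"ty": 0,"tz": 0.1,"jaw": 2}
    - {"ax": 0,"ay": 0,"az": 0,"tx": 0,"ty": 0,"tz": 0,"jaw": 2}

```text
time_s: 16.98
tcp_pos: [0.5006, -0.2732, 0.0134]
ee_rot: [3.141, 0.0, 1.611]
contact_force: [0.6, 0.3, -1.0]
grip_width: 0.0252
grasp_force: 59.3
```

servo_tool:
  rows:
    - {"ax": 0,"ay": 0,"az": 0,"tx": 0,"ty": 0,"tz": 0.08,"jaw": 2}
    - {"ax": 0,"ay": 0,"az": 0,"tx": 0,"ty": 0,"tz": 0,"jaw": 2}

```text
time_s: 17.15
tcp_pos: [0.5007, -0.2733, 0.0132]
ee_rot: [3.142, 0.0, 1.611]
contact_force: [-1.6, 0.4, 3.4]
grip_width: 0.0254
grasp_force: 61.9
```

servo_tool:
  rows:
    - {"ax": 0,"ay": 0,"az": 0,"tx": 0,"ty": 0,"tz": 0.08,"jaw": 2}
    - {"ax": 0,"ay": 0,"az": 0,"tx": 0,"ty": 0,"tz": 0,"jaw": 2}

```text
time_s: 17.32
tcp_pos: [0.5012, -0.2732, 0.0132]
ee_rot: [3.141, -0.0, 1.611]
contact_force: [-0.4, 2.3, 8.3]
grip_width: 0.0252
grasp_force: 63.8
```

servo_tool:
  rows:
    - {"ax": 0,"ay": 0,"az": 0,"tx": 0,"ty": 0,"tz": 0.08,"jaw": 2}
    - {"ax": 0,"ay": 0,"az": 0,"tx": 0,"ty": 0,"tz": 0,"jaw": 2}

```text
time_s: 17.48
tcp_pos: [0.5017, -0.2732, 0.0132]
ee_rot: [3.14, -0.0, 1.611]
contact_force: [-2.3, 4.2, 10.7]
grip_width: 0.0252
grasp_force: 65.6
```

The tips (or comb) are on the drawer floor. I open gently and rise.

servo_tool:
  rows:
    - {"ax": 0,"ay": 0,"az": 0,"tx": 0,"ty": 0,"tz": -0.12,"jaw": 2}
    - {"ax": 0,"ay": 0,"az": 0,"tx": 0,"ty": 0,"tz": 0,"jaw": 2.6}
    - {"ax": 0,"ay": 0,"az": 0,"tx": 0,"ty": 0,"tz": 0,"jaw": 2.9}
    - {"ax": 0,"ay": 0,"az": 0,"tx": 0,"ty": 0,"tz": 0,"jaw": 3.2}
    - {"ax": 0,"ay": 0,"az": 0,"tx": 0,"ty": 0,"tz": 0,"jaw": 4}
    - {"ax": 0,"ay": 0,"az": 0,"tx": 0,"ty": 0,"tz": 0,"jaw": 5}
    - {"ax": 0,"ay": 0,"az": 0,"tx": 0,"ty": 0,"tz": 0,"jaw": 5}
    - {"ax": 0,"ay": 0,"az": 0,"tx": 0,"ty": 0,"tz": -2,"jaw": 5}
    - {"ax": 0,"ay": 0,"az": 0,"tx": 0,"ty": 0,"tz": -4,"jaw": 5}
    - {"ax": 0,"ay": 0,"az": 0,"tx": 0,"ty": 0,"tz": -4,"jaw": 5}

```text
time_s: 18.32
tcp_pos: [0.498, -0.2716, 0.1103]
ee_rot: [-3.136, -0.004, 1.611]
contact_force: [1.5, -1.6, -0.6]
grip_width: 0.0498
grasp_force: 0.0
```

servo_tool:
  rows:
    - {"ax": 0,"ay": 0,"az": 0,"tx": 0,"ty": 0,"tz": -2,"jaw": 5}
    - {"ax": 0,"ay": 0,"az": 0,"tx": 0,"ty": -3,"tz": 0,"jaw": 2}
    - {"ax": 0,"ay": 0,"az": 0,"tx": 0,"ty": -4,"tz": 0,"jaw": 0}
    - {"ax": 0,"ay": 0,"az": 0,"tx": 0,"ty": 0,"tz": 0,"jaw": 0}
    - {"ax": 0,"ay": 0,"az": 0,"tx": 0,"ty": 0,"tz": 0,"jaw": 0}

```text
time_s: 18.73
tcp_pos: [0.4279, -0.2748, 0.1308]
ee_rot: [-3.139, -0.002, 1.609]
contact_force: [-0.0, -0.3, -0.1]
grip_width: 0.0016
grasp_force: 0.0
```

```bash
python3 - <<'E'
from h import *
s=telemetry.sense();print(s['time_s'],s['tcp_pos'],s['ee_rot'],s['contact_force'],s['grip_width'])
a=eyes.camera('scene');b=eyes.camera('wrist');p=eyes.camera_params('wrist')
cv2.imwrite('pics/pair2.png',np.hstack([a[200:480,60:460],cv2.resize(b,(373,280))])[:,:,::-1])
h=cv2.cvtColor(b,cv2.COLOR_RGB2HSV);m=cv2.inRange(h,(105,140,60),(125,255,255))
n,l,st,c=cv2.connectedComponentsWithStats(m)
for i in range(1,n):
    if st[i,4]<300: continue
    w=np.array([at_z(p,q,.023)[:2] for q in np.argwhere(l==i)[:,::-1].astype(float)]);mu=w.mean(0);u=np.linalg.svd(w-mu,full_matrices=False)[2][0];u*=np.sign(u[1]);t=(w-mu)@u
    print(st[i],mu,np.arctan2(u[1],u[0]),t.min(),t.max())
E
```

```text
18.7333 [ 0.42788376 -0.27483392  0.13077226] [-3.13913242e+00 -2.13625813e-03  1.60890989e+00] [-0.04680862 -0.31416337 -0.14242217] 0.0016486944549733537
[ 388  191   45  101 3437] [ 0.50322395 -0.27954023] 1.6038387732011108 -0.04342615913207796 0.04099581156692004
```

View pics/pair2.png

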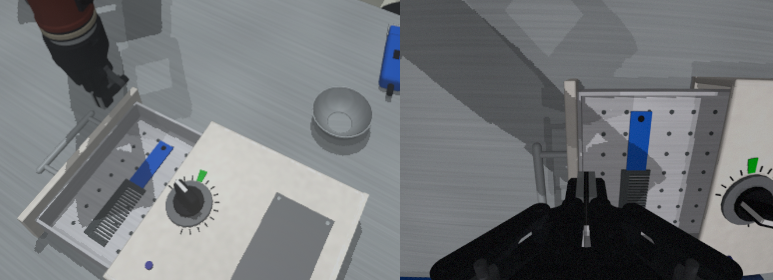

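Both views show the comb lying flat inside the drawer, clear of the walls (handle near (640,140) in the right-hand view). Next I turn the closed gripper and stand it in front of the bar handle.

servo_tool:
  rows:
    - {"ax": 0,"ay": 0,"az": 0,"tx": -1.9,"ty": -3.2,"tz": 0,"jaw": 0}
    - {"ax": 0,"ay": 0,"az": 0,"tx": -1.9,"ty": -3.2,"tz": 0,"jaw": 0}
    - {"ax": 0,"ay": 0,"az": 0,"tx": -1.9,"ty": -3.2,"tz": 0,"jaw": 0}
    - {"ax": 0,"ay": 0,"az": 0.121,"tx": 0,"ty": 0,"tz": 0,"jaw": 0}
    - {"ax": 0,"ay": 0,"az": 0.121,"tx": 0,"ty": 0,"tz": 0,"jaw": 0}
    - {"ax": 0,"ay": 0,"az": 0.121,"tx": 0,"ty": 0,"tz": 0,"jaw": 0}
    - {"ax": 0,"ay": 0,"az": 0.121,"tx": 0,"ty": 0,"tz": 0,"jaw": 0}
    - {"ax": 0,"ay": 0,"az": 0.121,"tx": 0,"ty": 0,"tz": 0,"jaw": 0}
    - {"ax": 0,"ay": 0,"az": 0.121,"tx": 0,"ty": 0,"tz": 0,"jaw": 0}

```text
time_s: 19.58
tcp_pos: [0.3382, -0.3376, 0.1325]
ee_rot: [3.14, 0.0, 0.879]
contact_force: [0.6, 0.3, -0.2]
grip_width: -0.0001
grasp_force: 0.0
```

servo_tool:
  rows:
    - {"ax": 0,"ay": 0,"az": 0.121,"tx": 0,"ty": 0,"tz": 0,"jaw": 0}
    - {"ax": 0,"ay": 0,"az": 0.121,"tx": 0,"ty": 0,"tz": 0,"jaw": 0}
    - {"ax": 0,"ay": 0,"az": 0.121,"tx": 0,"ty": 0,"tz": 0,"jaw": 0}
    - {"ax": 0,"ay": 0,"az": 0.121,"tx": 0,"ty": 0,"tz": 0,"jaw": 0}
    - {"ax": 0,"ay": 0,"az": 0.121,"tx": 0,"ty": 0,"tz": 0,"jaw": 0}
    - {"ax": 0,"ay": 0,"az": 0.121,"tx": 0,"ty": 0,"tz": 0,"jaw": 0}
    - {"ax": 0,"ay": 0,"az": 0.121,"tx": 0,"ty": 0,"tz": 0,"jaw": 0}
    - {"ax": 0,"ay": 0,"az": 0,"tx": 0,"ty": 0,"tz": 0,"jaw": 0}
    - {"ax": 0,"ay": 0,"az": 0,"tx": 0,"ty": 0,"tz": 0,"jaw": 0}

```text
time_s: 20.33
tcp_pos: [0.3379, -0.3373, 0.1324]
ee_rot: [3.141, -0.001, 0.042]
contact_force: [0.5, 0.9, -0.5]
grip_width: -0.0003
grasp_force: 0.0
```

```bash
python3 -c "
from h import *
s=telemetry.sense();print(s['time_s'],s['tcp_pos'],s['ee_rot'],s['q'],delta([.335,-.333,.04],.042))"
```

```text
20.3333 [ 0.33789977 -0.33730173  0.13242225] [ 3.14095432e+00 -5.29952629e-04  4.16130101e-02] [-9.31710347e-01  2.50799363e-03  2.03352275e+00  8.84819617e-05
  1.10473603e+00  5.97433411e-01] (array([-0.28, -0.45,  9.24]), array([ 0.001, -0.001, -0.   ]))
```

servo_tool:
  rows:
    - {"ax": 0,"ay": 0,"az": 0,"tx": -0.8,"ty": -0.4,"tz": 0,"jaw": 0}
    - {"ax": 0,"ay": 0,"az": 0,"tx": 0,"ty": 0,"tz": 3,"jaw": 0}
    - {"ax": 0,"ay": 0,"az": 0,"tx": 0,"ty": 0,"tz": 3,"jaw": 0}
    - {"ax": 0,"ay": 0,"az": 0,"tx": 0,"ty": 0,"tz": 2.2,"jaw": 0}
    - {"ax": 0,"ay": 0,"az": 0,"tx": 0,"ty": 0,"tz": 1,"jaw": 0}
    - {"ax": 0,"ay": 0,"az": 0,"tx": 0,"ty": 0,"tz": 0,"jaw": 0}

```text
time_s: 20.83
tcp_pos: [0.3269, -0.3307, 0.0376]
ee_rot: [-3.136, 0.004, 0.039]
contact_force: [0.2, -0.4, -0.3]
grip_width: 0.0001
grasp_force: 0.0
```

servo_tool:
  rows:
    - {"ax": 0,"ay": 0,"az": 0,"tx": 1,"ty": 0,"tz": 0,"jaw": 0}
    - {"ax": 0,"ay": 0,"az": 0,"tx": 0.5,"ty": 0,"tz": 0,"jaw": 0}
    - {"ax": 0,"ay": 0,"az": 0,"tx": 0.5,"ty": 0,"tz": 0,"jaw": 0}
    - {"ax": 0,"ay": 0,"az": 0,"tx": 0.5,"ty": 0,"tz": 0,"jaw": 0}
    - {"ax": 0,"ay": 0,"az": 0,"tx": 0.5,"ty": 0,"tz": 0,"jaw": 0}
    - {"ax": 0,"ay": 0,"az": 0,"tx": 0.5,"ty": 0,"tz": 0,"jaw": 0}
    - {"ax": 0,"ay": 0,"az": 0,"tx": 0.5,"ty": 0,"tz": 0,"jaw": 0}
    - {"ax": 0,"ay": 0,"az": 0,"tx": 0.5,"ty": 0,"tz": 0,"jaw": 0}

```text
time_s: 21.5
tcp_pos: [0.374, -0.3315, 0.0405]
ee_rot: [3.141, 0.0, 0.038]
contact_force: [-2.3, 0.0, 1.8]
grip_width: 0.0001
grasp_force: 1.2
```

servo_tool:
  rows:
    - {"ax": 0,"ay": 0,"az": 0,"tx": 0.8,"ty": 0,"tz": 0,"jaw": 0}
    - {"ax": 0,"ay": 0,"az": 0,"tx": 1.1,"ty": 0,"tz": 0,"jaw": 0}
    - {"ax": 0,"ay": 0,"az": 0,"tx": 1.2,"ty": 0,"tz": 0,"jaw": 0}
    - {"ax": 0,"ay": 0,"az": 0,"tx": 1.2,"ty": 0,"tz": 0,"jaw": 0}
    - {"ax": 0,"ay": 0,"az": 0,"tx": 1.2,"ty": 0,"tz": 0,"jaw": 0}
    - {"ax": 0,"ay": 0,"az": 0,"tx": 1.2,"ty": 0,"tz": 0,"jaw": 0}
    - {"ax": 0,"ay": 0,"az": 0,"tx": 1.2,"ty": 0,"tz": 0,"jaw": 0}
    - {"ax": 0,"ay": 0,"az": 0,"tx": 1.2,"ty": 0,"tz": 0,"jaw": 0}
    - {"ax": 0,"ay": 0,"az": 0,"tx": 1.2,"ty": 0,"tz": 0,"jaw": 0}
    - {"ax": 0,"ay": 0,"az": 0,"tx": 0.8,"ty": 0,"tz": 0,"jaw": 0}

```text
time_s: 22.33
tcp_pos: [0.4863, -0.3267, 0.0399]
ee_rot: [-3.141, -0.0, 0.038]
contact_force: [-2.8, 1.9, 0.9]
grip_width: 0.0002
grasp_force: 1.2
```

servo_tool:
  rows:
    - {"ax": 0,"ay": 0,"az": 0,"tx": 0.4,"ty": 0,"tz": 0,"jaw": 0}
    - {"ax": 0,"ay": 0,"az": 0,"tx": 0.3,"ty": 0,"tz": 0,"jaw": 0}
    - {"ax": 0,"ay": 0,"az": 0,"tx": 0.3,"ty": 0,"tz": 0,"jaw": 0}
    - {"ax": 0,"ay": 0,"az": 0,"tx": 0,"ty": 0,"tz": 0,"jaw": 0}

```text
time_s: 22.67
tcp_pos: [0.4953, -0.327, 0.0403]
ee_rot: [3.141, -0.001, 0.038]
contact_force: [-0.1, 0.0, -0.0]
grip_width: 0.0002
grasp_force: 0.1
```

servo_tool:
  rows:
    - {"ax": 0,"ay": 0,"az": 0,"tx": 0.3,"ty": 0,"tz": 0,"jaw": 0}
    - {"ax": 0,"ay": 0,"az": 0,"tx": 0.3,"ty": 0,"tz": 0,"jaw": 0}
    - {"ax": 0,"ay": 0,"az": 0,"tx": 0,"ty": 0,"tz": 0,"jaw": 0}

```text
time_s: 22.92
tcp_pos: [0.5011, -0.3268, 0.0403]
ee_rot: [3.141, -0.001, 0.037]
contact_force: [-0.4, 0.4, -1.0]
grip_width: 0.0003
grasp_force: 0.2
```

servo_tool:
  rows:
    - {"ax": 0,"ay": 0,"az": 0,"tx": 0.2,"ty": 0,"tz": 0,"jaw": 0}
    - {"ax": 0,"ay": 0,"az": 0,"tx": 0.2,"ty": 0,"tz": 0,"jaw": 0}
    - {"ax": 0,"ay": 0,"az": 0,"tx": 0.2,"ty": 0,"tz": 0,"jaw": 0}

```text
time_s: 23.17
tcp_pos: [0.5067, -0.3265, 0.0403]
ee_rot: [3.141, -0.0, 0.038]
contact_force: [-1.9, -0.6, 0.2]
grip_width: -0.0001
grasp_force: 1.1
```

servo_tool:
  rows:
    - {"ax": 0,"ay": 0,"az": 0,"tx": 0.2,"ty": 0,"tz": 0,"jaw": 0}
    - {"ax": 0,"ay": 0,"az": 0,"tx": 0.1,"ty": 0,"tz": 0,"jaw": 0}

```text
time_s: 23.33
tcp_pos: [0.51, -0.3264, 0.0403]
ee_rot: [3.141, -0.0, 0.038]
contact_force: [-2.2, 0.2, 0.8]
grip_width: -0.0001
grasp_force: 1.0
```

servo_tool:
  rows:
    - {"ax": 0,"ay": 0,"az": 0,"tx": 0.1,"ty": 0,"tz": 0,"jaw": 0}
    - {"ax": 0,"ay": 0,"az": 0,"tx": 0.1,"ty": 0,"tz": 0,"jaw": 0}

```text
time_s: 23.5
tcp_pos: [0.5114, -0.3263, 0.0402]
ee_rot: [3.141, 0.001, 0.038]
contact_force: [-6.0, -1.8, 2.9]
grip_width: -0.0001
grasp_force: 2.5
```

servo_tool:
  rows:
    - {"ax": 0,"ay": 0,"az": 0,"tx": 0.1,"ty": 0,"tz": 0,"jaw": 0}
    - {"ax": 0,"ay": 0,"az": 0,"tx": 0,"ty": 0,"tz": 0,"jaw": 0}

```text
time_s: 23.67
tcp_pos: [0.5114, -0.3263, 0.0402]
ee_rot: [-3.141, 0.003, 0.038]
contact_force: [-6.3, -1.1, 3.5]
grip_width: 0.0002
grasp_force: 3.0
```

servo_tool:
  rows:
    - {"ax": 0,"ay": 0,"az": 0,"tx": 0.1,"ty": 0,"tz": 0,"jaw": 0}
    - {"ax": 0,"ay": 0,"az": 0,"tx": 0,"ty": 0,"tz": 0,"jaw": 0}

```text
time_s: 23.83
tcp_pos: [0.5113, -0.3262, 0.0402]
ee_rot: [-3.141, 0.005, 0.039]
contact_force: [-8.8, -1.5, 4.7]
grip_width: -0.0001
grasp_force: 4.3
```

The drawer is shut: motion stopped at the expected place and the force rose. I retract and go up to look at the timer.

servo_tool:
  rows:
    - {"ax": 0,"ay": 0,"az": 0,"tx": -2,"ty": 0,"tz": 0,"jaw": 0}
    - {"ax": 0,"ay": 0,"az": 0,"tx": -2,"ty": 0,"tz": 0,"jaw": 0}
    - {"ax": 0,"ay": 0,"az": 0,"tx": 0,"ty": 0,"tz": -4,"jaw": 0}
    - {"ax": 0,"ay": 0,"az": 0,"tx": 0,"ty": 0,"tz": -4,"jaw": 0}
    - {"ax": 0,"ay": 0,"az": 0,"tx": 0,"ty": 0,"tz": -4,"jaw": 0}
    - {"ax": 0,"ay": 0,"az": 0,"tx": 0,"ty": 0,"tz": -4,"jaw": 4}
    - {"ax": 0,"ay": 0,"az": 0,"tx": 3.5,"ty": 0,"tz": -2,"jaw": 4}
    - {"ax": 0,"ay": 0,"az": 0,"tx": 3.5,"ty": 0,"tz": 0,"jaw": 4}
    - {"ax": 0,"ay": 0,"az": 0,"tx": 0,"ty": 0,"tz": 0,"jaw": 4}
    - {"ax": 0,"ay": 0,"az": 0,"tx": 0,"ty": 0,"tz": 0,"jaw": 4}

```text
time_s: 24.67
tcp_pos: [0.5455, -0.3245, 0.2206]
ee_rot: [3.141, -0.002, 0.04]
contact_force: [-0.4, 0.6, -0.2]
grip_width: 0.0401
grasp_force: 0.0
```

```bash
cat > knob.py <<'E'
from h import *
def knob(tag,cam='wrist',c0=(.621,-.3217)):
    s=telemetry.sense();p=eyes.camera_params(cam);im=eyes.camera(cam);cv2.imwrite(f'pics/{tag}.png',im[:,:,::-1])
    # rectify to box-axes planes: 300 px, 0.4 mm/px ; up = +x world, left = +y
    def warp(z,n=300,mm=.0004):
        W=[[c0[0]+(n/2-j)*mm, c0[1]+(n/2-i)*mm] for j,i in((0,0),(0,n),(n,n),(n,0))]
        src=np.float32([proj(p,[*w,z]) for w in W]);return cv2.warpPerspective(im,cv2.getPerspectiveTransform(src,np.float32([[0,0],[n,0],[n,n],[0,n]])),(n,n))
    out={}
    for z in (.092,.134):
        w=warp(z);h=cv2.cvtColor(w,cv2.COLOR_RGB2HSV)
        g=np.argwhere(cv2.inRange(h,(40,100,50),(85,255,255))>0)
        dk=(w.max(2)<45).astype(np.uint8);rr=np.hypot(*np.indices(dk.shape)-150)*.4<34
        f=lambda a:np.c_[c0[0]+(150-a[:,0])*.0004,c0[1]+(150-a[:,1])*.0004]
        if len(g): print(z,'green mid',f(g).mean(0),len(g))
        a=np.argwhere((dk>0)&rr)
        if len(a)>20:
            X=f(a);mu=X.mean(0);u=np.linalg.svd(X-mu,full_matrices=False)[2][0];t=(X-mu)@u;print(z,'dark',len(a),mu,'dir',np.arctan(u[1]/u[0]),t.min(),t.max())
        cv2.imwrite(f'pics/{tag}_{int(z*1000)}.png',w[:,:,::-1])
    print('time',s['time_s'],'tcp',s['tcp_pos'],s['ee_rot'])
    return warp(.134)
def show(w):
    g=cv2.resize(w,(60,60),interpolation=cv2.INTER_AREA).max(2)
    for r in g[12:48]: print(''.join(' .:-=+*#%@'[min(9,v//26)] for v in r[10:50]))
E
python3 -c "
from knob import *
show(knob('k1'))"
```

```text
0.092 green mid [ 0.61255418 -0.27893418] 1100
0.092 dark 9152 [ 0.62321984 -0.32367933] dir 1.3626163936964835 -0.02268738393471985 0.022925424585081806
0.134 green mid [ 0.61531039 -0.28524944] 799
0.134 dark 6652 [ 0.62425448 -0.323284  ] dir -1.1648922406153597 -0.018480588754691947 0.031113987035433856
time 24.6667 tcp [ 0.54554033 -0.3245386   0.22055282] [ 3.14105399e+00 -2.01178941e-03  3.96551081e-02]
***************-+***=+***-=*************
**********=+***+-***++**+:+***++*******+
**********=-***+=+==-===++***+-+******+=
**********+-+*+-----------=+*-=*******==
******+****++---------------==*******+==
******==***=-----------------=+***=++===
*******-=*=----------::::------++-=+====
********+=--------:.   ..:::----==+=====
********+------:.         ::----=+======
***=+***------:.           :-----=======
***+--++-----:. .          .----::=-::==
*****++-----: ..            .---::---===
******+-----...              :-:::-=====
******=----:  .      .       .:::::=====
**++**=----. ..               :::::=====
**=--+-----. ..     .         .::::-====
******-----. ..    :=:.       .::::-====
******-----...     -*+.   .   .::::=====
++++++=----...    .+*+   .    :::::=====
++++++=----:..    .+*=        :::::=====
++++++=-----...   :**:       .:::::=====
+++++++-----.     -**.       :::::-=====
++++++*=----:.   .+*+.      .:::::======
+++****+-----:.  .+*=      .:::::-======
*****+-+=-----:  :**:     .::::::=======
****+-+*+=-----. -*+.   ..::::::-=======
****++***+-----:.+*+  :::::::::-========
**********+------=+=.:::::::::-=========
********+-++=---------:::::::-==========
********-=***+-------::::::-============
********+****+++=---:::::-==============
***********++:+***+=--==================
**********+=--=++=-=====================
**********+=-====--=====================
***********======--=====================
+**********==============---------------
```

The text rendering shows the white pointer clearly. I fit its direction.

```bash
cat >> knob.py <<'E'
def pointer(tag,c0=(.621,-.3217)):
    w=cv2.imread(f'pics/{tag}_134.png');i,j=np.indices(w.shape[:2]);r=np.hypot(i-150,j-150)*.4
    m=((w.min(2)>110)&(r<21)).astype(np.uint8);n,l,st,_=cv2.connectedComponentsWithStats(m)
    k=1+np.argmax(st[1:,4]);a=np.argwhere(l==k);X=np.c_[c0[0]+(150-a[:,0])*.0004,c0[1]+(150-a[:,1])*.0004]
    mu=X.mean(0);u=np.linalg.svd(X-mu,full_matrices=False)[2][0];t=(X-mu)@u
    print('pointer',len(a),mu,'slope',np.arctan(u[1]/u[0]),'angle(box yaw .042)',np.arctan2(u[1]*-np.sign(u[0]),abs(u[0]))+.042,t.min(),t.max())
E
python3 -c "
from knob import *
pointer('k1');print(delta([.6215,-.322,.2],-.31+.042))"
```

```text
pointer 710 [ 0.61259099 -0.32069493] slope -0.2415071846245787 angle(box yaw .042) 0.2835071846245787 -0.011703816448394454 0.011880944503847198
(array([7.75, 0.07, 1.96]), array([-0.001,  0.   ,  0.307]))
```

servo_tool:
  rows:
    - {"ax": 0,"ay": 0,"az": 0,"tx": 3.9,"ty": 0.05,"tz": 0,"jaw": 4}
    - {"ax": 0,"ay": 0,"az": 0,"tx": 3.8,"ty": 0.05,"tz": 0,"jaw": 4}
    - {"ax": 0,"ay": 0,"az": 0.094,"tx": 0,"ty": 0,"tz": 0,"jaw": 4}
    - {"ax": 0,"ay": 0,"az": 0.094,"tx": 0,"ty": 0,"tz": 0,"jaw": 4}
    - {"ax": 0,"ay": 0,"az": 0.094,"tx": 0,"ty": 0,"tz": 0,"jaw": 4}
    - {"ax": 0,"ay": 0,"az": 0,"tx": 0,"ty": 0,"tz": 3,"jaw": 4}
    - {"ax": 0,"ay": 0,"az": 0,"tx": 0,"ty": 0,"tz": 2,"jaw": 4}
    - {"ax": 0,"ay": 0,"az": 0,"tx": 0,"ty": 0,"tz": 0,"jaw": 4}
    - {"ax": 0,"ay": 0,"az": 0,"tx": 0,"ty": 0,"tz": 0,"jaw": 4}

```text
time_s: 25.47
tcp_pos: [0.6182, -0.322, 0.1673]
ee_rot: [-3.14, 0.006, -0.245]
contact_force: [1.0, 0.2, 1.2]
grip_width: 0.0398
grasp_force: 0.0
```

```bash
python3 -c "
from h import *
s=telemetry.sense();print(s['time_s'],s['tcp_pos'],s['ee_rot'],s['q'][5],delta([.6215,-.3225,.106],-.24))"
```

```text
25.4667 [ 0.61821262 -0.32202658  0.16731014] [-3.13950587  0.00553491 -0.24488249] 1.2347538215950595 (array([ 0.36, -0.02,  6.13]), array([-0.002,  0.006, -0.005]))
```

servo_tool:
  rows:
    - {"ax": 0,"ay": 0,"az": 0,"tx": 0.2,"ty": 0,"tz": 2,"jaw": 4}
    - {"ax": 0,"ay": 0,"az": 0,"tx": 0,"ty": 0,"tz": 2,"jaw": 4}
    - {"ax": 0,"ay": 0,"az": 0,"tx": 0,"ty": 0,"tz": 1.4,"jaw": 4}
    - {"ax": 0,"ay": 0,"az": 0,"tx": 0,"ty": 0,"tz": 0.6,"jaw": 4}
    - {"ax": 0,"ay": 0,"az": 0,"tx": 0,"ty": 0,"tz": 0,"jaw": 4}
    - {"ax": 0,"ay": 0,"az": 0,"tx": 0,"ty": 0,"tz": 0,"jaw": 4}

```text
time_s: 25.97
tcp_pos: [0.6227, -0.3237, 0.1108]
ee_rot: [3.141, -0.001, -0.244]
contact_force: [0.3, -0.6, 0.5]
grip_width: 0.0401
grasp_force: 0.0
```

servo_tool:
  rows:
    - {"ax": 0,"ay": 0,"az": 0,"tx": 0,"ty": 0,"tz": 0,"jaw": 0.8}
    - {"ax": 0,"ay": 0,"az": 0,"tx": 0,"ty": 0,"tz": 0,"jaw": 0.8}
    - {"ax": 0,"ay": 0,"az": 0,"tx": 0,"ty": 0,"tz": 0,"jaw": 0.8}
    - {"ax": 0,"ay": 0,"az": 0,"tx": 0,"ty": 0,"tz": 0,"jaw": 0.8}
    - {"ax": 0,"ay": 0,"az": 0,"tx": 0,"ty": 0,"tz": 0,"jaw": 0.8}
  force: 40

```text
time_s: 26.38
tcp_pos: [0.6237, -0.3235, 0.1122]
ee_rot: [3.141, -0.003, -0.244]
contact_force: [-0.2, 2.1, 5.4]
grip_width: 0.0131
grasp_force: 42.2
```

```bash
python3 -c "
from h import *
s=telemetry.sense();print(s['time_s'],s['tcp_pos'],s['ee_rot'],s['q'],s['contact_force'],s['ft_torque'],s['grip_width'])"
```

```text
26.3833 [ 0.62368791 -0.3235291   0.11224606] [ 3.14149921e+00 -2.72722009e-03 -2.44130778e-01] [-5.78677420e-01  4.77545293e-01  1.49463286e+00  8.77859463e-04
  1.16680793e+00  1.23590579e+00] [-0.1677967   2.0567976   5.40694136] [ 0.31954162  0.0821492  -0.01345281] 0.013058999462861907
```

servo_tool:
  rows:
    - {"ax": 0,"ay": 0,"az": 0.06,"tx": 0,"ty": 0,"tz": -0.1,"jaw": 0.8}
    - {"ax": 0,"ay": 0,"az": 0.117,"tx": 0,"ty": 0,"tz": 0,"jaw": 0.8}
    - {"ax": 0,"ay": 0,"az": 0.117,"tx": 0,"ty": 0,"tz": 0,"jaw": 0.8}
    - {"ax": 0,"ay": 0,"az": 0.117,"tx": 0,"ty": 0,"tz": 0,"jaw": 0.8}
    - {"ax": 0,"ay": 0,"az": 0.117,"tx": 0,"ty": 0,"tz": 0,"jaw": 0.8}
    - {"ax": 0,"ay": 0,"az": 0.117,"tx": 0,"ty": 0,"tz": 0,"jaw": 0.8}
    - {"ax": 0,"ay": 0,"az": 0.117,"tx": 0,"ty": 0,"tz": 0,"jaw": 0.8}
    - {"ax": 0,"ay": 0,"az": 0.117,"tx": 0,"ty": 0,"tz": 0,"jaw": 0.8}
    - {"ax": 0,"ay": 0,"az": 0.117,"tx": 0,"ty": 0,"tz": 0,"jaw": 0.8}
    - {"ax": 0,"ay": 0,"az": 0.117,"tx": 0,"ty": 0,"tz": 0,"jaw": 0.8}

```text
time_s: 27.22
tcp_pos: [0.6221, -0.3249, 0.1122]
ee_rot: [3.14, -0.003, -1.362]
contact_force: [-2.6, -1.6, 4.3]
grip_width: 0.0131
grasp_force: 42.0
```

servo_tool:
  rows:
    - {"ax": 0,"ay": 0,"az": 0,"tx": 0,"ty": 0,"tz": 0,"jaw": 0.8}
    - {"ax": 0,"ay": 0,"az": 0,"tx": 0,"ty": 0,"tz": 0,"jaw": 0.8}

```text
time_s: 27.38
tcp_pos: [0.6221, -0.3249, 0.1122]
ee_rot: [3.141, -0.002, -1.354]
contact_force: [-3.3, -2.1, 5.5]
grip_width: 0.0127
grasp_force: 42.2
```

```bash
python3 -c "
from h import *
s=telemetry.sense();print(s['time_s'],s['tcp_pos'],s['ee_rot'],s['q'],s['contact_force'],s['ft_torque'],s['grip_width'])"
```

```text
27.3833 [ 0.62211968 -0.32489192  0.11222206] [ 3.14052102e+00 -2.37593765e-03 -1.35420984e+00] [-0.58009684  0.47728464  1.49505359 -0.00263805  1.16830595  2.3459428 ] [-3.2813569  -2.07437967  5.49520683] [-0.40328097  0.62614157 -0.00836198] 0.012733769574360185
```

servo_tool:
  rows:
    - {"ax": 0,"ay": 0,"az": 0,"tx": 0,"ty": 0,"tz": 0,"jaw": 2}
    - {"ax": 0,"ay": 0,"az": 0,"tx": 0,"ty": 0,"tz": 0,"jaw": 4}
    - {"ax": 0,"ay": 0,"az": 0,"tx": 0,"ty": 0,"tz": 0,"jaw": 4}
    - {"ax": 0,"ay": 0,"az": 0,"tx": 0,"ty": 0,"tz": 0,"jaw": 4}
    - {"ax": 0,"ay": 0,"az": 0,"tx": 0,"ty": 0,"tz": -1,"jaw": 4}
    - {"ax": 0,"ay": 0,"az": 0,"tx": 0,"ty": 0,"tz": -3,"jaw": 4}
    - {"ax": 0,"ay": 0,"az": 0,"tx": 0,"ty": 0,"tz": -4,"jaw": 4}
    - {"ax": 0,"ay": 0,"az": 0,"tx": 0,"ty": 0,"tz": -3,"jaw": 4}

```text
time_s: 28.05
tcp_pos: [0.6229, -0.3234, 0.2238]
ee_rot: [-3.141, -0.001, -1.357]
contact_force: [1.3, 0.4, 1.1]
grip_width: 0.04
grasp_force: 0.0
```

servo_tool:
  rows:
    - {"ax": 0,"ay": 0,"az": -0.125,"tx": 0,"ty": 0,"tz": 0,"jaw": 4}
    - {"ax": 0,"ay": 0,"az": -0.125,"tx": 0,"ty": 0,"tz": 0,"jaw": 4}
    - {"ax": 0,"ay": 0,"az": -0.125,"tx": 0,"ty": 0,"tz": 0,"jaw": 4}
    - {"ax": 0,"ay": 0,"az": -0.125,"tx": 0,"ty": 0,"tz": 0,"jaw": 4}
    - {"ax": 0,"ay": 0,"az": -0.125,"tx": 0,"ty": 0,"tz": 0,"jaw": 4}
    - {"ax": 0,"ay": 0,"az": -0.125,"tx": 0,"ty": 0,"tz": 0,"jaw": 4}
    - {"ax": 0,"ay": 0,"az": -0.125,"tx": 0,"ty": 0,"tz": 0,"jaw": 4}
    - {"ax": 0,"ay": 0,"az": -0.125,"tx": 0,"ty": 0,"tz": 0,"jaw": 4}
    - {"ax": 0,"ay": 0,"az": -0.125,"tx": 0,"ty": 0,"tz": 0,"jaw": 4}
    - {"ax": 0,"ay": 0,"az": -0.125,"tx": 0,"ty": 0,"tz": 0,"jaw": 4}

```text
time_s: 28.88
tcp_pos: [0.6227, -0.3233, 0.2219]
ee_rot: [3.142, -0.001, -0.1]
contact_force: [0.6, 0.1, -0.0]
grip_width: 0.0398
grasp_force: 0.0
```

servo_tool:
  rows:
    - {"ax": 0,"ay": 0,"az": -0.12,"tx": 0,"ty": 0,"tz": 0,"jaw": 4}
    - {"ax": 0,"ay": 0,"az": 0,"tx": -3.9,"ty": 0,"tz": 0,"jaw": 4}
    - {"ax": 0,"ay": 0,"az": 0,"tx": -3.9,"ty": 0,"tz": 0,"jaw": 4}
    - {"ax": 0,"ay": 0,"az": 0,"tx": 0,"ty": 0,"tz": 0,"jaw": 4}
    - {"ax": 0,"ay": 0,"az": 0,"tx": 0,"ty": 0,"tz": 0,"jaw": 4}
    - {"ax": 0,"ay": 0,"az": 0,"tx": 0,"ty": 0,"tz": 0,"jaw": 4}

```text
time_s: 29.38
tcp_pos: [0.5451, -0.3247, 0.2223]
ee_rot: [3.141, -0.002, 0.013]
contact_force: [-0.0, 0.6, 0.2]
grip_width: 0.0399
grasp_force: 0.0
```

```bash
python3 -c "
from knob import *
w=knob('k2');pointer('k2');show(w)"
```

```text
0.092 green mid [ 0.61321799 -0.27907097] 1123
0.092 dark 9181 [ 0.62317549 -0.32481339] dir 0.9887630349866691 -0.02202163665107612 0.023908708004159344
0.134 green mid [ 0.61580294 -0.28569608] 816
0.134 dark 6705 [ 0.6241725  -0.32455256] dir 0.6397277928756664 -0.032739397633980545 0.024365399045553154
time 29.3833 tcp [ 0.54510031 -0.32474034  0.22229327] [ 3.14064568e+00 -2.07215987e-03  1.25786371e-02]
pointer 706 [ 0.6210238 -0.3132932] slope -1.3514036681049513 angle(box yaw .042) 1.3934036681049513 -0.011668707792663885 0.011671621796910643
***************=-***+=***==*************
**********==***+-**+++***-+***+=********
**********+:+**+==------=++**+-+*******+
***********+=+=------------=+==*******+=
******++****=----------------=+******+==
******+:+**=------------------=***==*===
*******+-+=--------------------=+-=+====
*********=-------:......:-------=++=====
********+------:.   ..   .:------++=====
***+=+**------:     . . .  :------===-==
****=-=+-----.... .  .. .   :::--:--::-=
*******=----: ... .  .       .::::--====
******+-----... ..            .::::=====
******+---
[... 232 characters left out ...]
===
++++++=---+**+=-:.            :::::-====
+++++++---=:..          .    .:::::=====
+++++++=---:       ....      .::::-=====
+++++**+-----.  ... .       .:::::-=====
+++****+------. .....  ..  .::::::======
*****+-=+------.. . ....  .::::::-======
****+-+**=-------:... ...:::::::-=======
**********=------------::::::::-========
*********++=-----------:::::::-=========
********+-+*+---------:::::::-==========
********-=***+=------::::::-============
********+****=+++=---::::-==============
***********+=:=+**++====================
***********=-:====:=====================
***********=======:=====================
***********======--=====================
+**********===========------------------
```

The pointer stands at about 1.39, inside the band, the drawer stopped at its predicted shut position, and the arm is clear of everything.

```bash
python3 -c "
from plant import sign_off
print(sign_off())"
```

```text
the job is handed in; nothing more can be done
None
```

I pushed the comb over the edge, lifted it by the handle and laid it flat in the drawer, then shut the drawer and turned the timer to about 1.39 rad (green band 1.29 to 1.51). The job was handed in at about 29 s; the shut drawer is inferred from the push force and the handle's end position, not seen in a picture.

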